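Stow the big wrench and lock the hold-down

ROBOT

A 6-joint arm with a two-finger parallel gripper is mounted at the origin on the work surface. World frame = base frame: x ahead of the robot, y to its left, z up, the work surface at z = 0. Lengths are in m, angles in degrees, forces in N, time in s.
With the tool pointing down it reaches from about 0.4 to 0.825 m from the base axis. Payload 7 kg.
Tool frame: the origin (TCP) lies between the finger pads; the fingertips stand r.nose_length ahead of it and the grasp point (between the pads) lies 2 mm behind it (r.nose_length is the distance from the TCP to the fingertips, in m); y points along the fingers, x is the direction in which the jaws open and shut, and the axes are right-handed (so a half turn about y gives the same grasp; the last joint's range is limited). The gripper opens to 88 mm and grips with 3 to 60 N. Pads are 19 mm wide; open, the fingers measure 130 mm over their backs; the gripper's body (78 mm by 193 mm) begins 47 mm behind the grasp point.
Start: joints at [92.596, 20.546, 0.682, 0, -70.136, -16.507], TCP at [0.162, 0.655, 0.244] pointing down, gripper open.
Joint ranges: [-176.03, 176.03], [-82.01, 121.73], [-58.28, 71.71], [-173.87, 95.51], [-174.79, -0.11], [-173.66, 173.66]. Speed limits (degrees/s): [136.94, 136.94, 172.46, 180, 180, 180].

INTERFACE

Orientations are given as [roll, pitch, yaw] about the fixed x, y, z axes, in that order (R = Rz(yaw) Ry(pitch) Rx(roll)).
In Python, from plant import readout, vision, r, spotter gives the robot as it stands.
- The arm moves only by the tool servo_tool, never from a script. Its argument "steps" is a list that holds one entry, the list of rows, each a list of 6 numbers: the shift along the tool's x, y, z in m, then the turn, a rotation vector about the tool's x, y, z in rad. A call has 1 to 20 rows; each row shifts and turns the commanded pose from where the row before left it, along the tool's axes as they then stand; what a row does not reach is not made up. A row lasts 1/10 s, in which the tool goes at most 50 mm and 8.59 degrees, less where a joint would pass 70% of its speed; a pose out of reach is approached as far as the arm can. A call with a gripper value outside its range is refused whole. "jaw" is the closure in counts, from 0 (fully open) to 255 (shut), set as the call begins (left out, the last holds). The fingers move at their own pace and stop on an object; "grip_force" is the grip in N (left out, the last holds). Time passes only in rows, so rows that do not move let the fingers close. It gives the time, the measured TCP pose, the force and the opening at its end, in the units of the state.
- readout.get_state(): the state, without advancing time (a new reading comes with each control period).
- vision.capture(name): name is "scene" or "top"; returns a dict with "img" (400x640x3 uint8, red, green, blue), "fx", "fy", "cx", "cy" (pixels), "dist" ([k1, k2, p1, p2, k3] as OpenCV has them; the pictures are not rectified), "rvec" (rotation vector, rad) and "tvec" (3), from world to camera coordinates, as OpenCV has them. Camera axes: x right, y down, z forward; pixel columns grow to the right and rows downward; lengths in m; the calibration is good to about 2 mm. A picture is of the moment at which its call begins. There is no depth.
- r.close_job(): hands the job in, once; it reports no verdict.
Trained networks look in the newest picture that a camera, given by its name, has taken for a name from the list of things; names that differ only in an ending like _2 or _b are one class to them, and where a whole thing is asked for, a point or a joint stands for the part that bears it (a point fixed in the world has none). Each returns a list of dicts, best first, with "conf" (0 to 1); they miss things now and then, are a little off and sometimes report something else, mostly with a low value. They report only what shows in the picture. A call takes as long as a camera call. They do not tell look-alikes from the thing itself.
- spotter.search_frame(camera, thing): "uv" ([column, row] in pixels, amid what is visible of it).
- spotter.silhouettes(camera, thing): "region" (400x640 bool, what is visible of it) and "uv" ([column, row] in pixels, amid what is visible of it).
The state is a dict: "time_s": time; "joints": joint angles; "qd": joint speeds; "joint_torque": joint torques, N m; "tcp_pos": TCP position; "eef_rot": TCP orientation; "contact_force": force on the tool from outside, world axes, zero at the start; "moment": the same for the moment, N m; "gripper_width": finger opening in m.
Only numpy, scipy, OpenCV 4.12 (cv2) and the standard library are available. Lean on these libraries where they do the work, as an engineer would, in place of code of your own. Each camera call takes 0.05 s, during which the arm holds its last target.

TASK

The big wrench has slid handle-first under the low black stand: draw it out by its head, lay it down on the open bench and let go, then take it again by the handle and press it flush into its recess in the grey tool tray, head under the rail. Then loosen the keeper's clamp knob, slide the keeper along the rail until its foot is centred over the wrench, and tighten the knob firmly again so that it is locked there. Leave the other things on the bench where they are.

Things in the scene. Friction and masses are not known exactly. Their poses are not given: they have to be found in the camera images.
- wrench_mid (a point): Big steel wrench, 200 mm long, 16 mm thick, lying flat, either face up will do. Point: its centre, half-way up; x runs along it to the open-jaw head, z up. Along x: head +49 to +100 mm, 46 mm wide (solid to +76, then two jaws 14 mm wide); handle 20 mm wide; round tail, 30 mm across, -100 to -70 mm. About 0.3 kg, centre of mass near x = +8 mm.
- wrench_head (a point): Middle of the solid part of the wrench's head, 65 mm from the wrench's centre towards the jaws, half-way up; same axes. 46 mm wide across y. This is what can be gripped at the start.
- wrench_grip (a point): Place on the handle to hold it when laying it in the tray: 30 mm from the wrench's centre towards the tail, half-way up; same axes. 20 mm wide across y.
- stand: Low black stand fixed to the bench: plate 220 mm (x) by 140 mm (y), underside 38 mm and top 48 mm above the bench, four 12 mm corner legs. Origin on the bench under its centre. The wrench starts with its handle beneath it, head sticking out on the +y side, the head's middle 50 to 70 mm beyond the plate's edge.
- tray: Grey moulded tool tray fixed to the bench, 280 mm (x) by 320 mm (y), top face 26 mm above the bench. Origin on the bench under its centre; x points away from the robot along the wrench recess, y to the left along the rail. The other tools in it are fixed and lie flush.
- recess_mid (a point): Where the wrench's centre lies when fully home, 18 mm above the bench; tray axes. The wrench-shaped recess is 16 mm deep (wrench flush with the tray top), 2 to 4 mm bigger all round, head pocket to +x beneath the rail. A finger notch crosses it, x -60 to 0, y -56 to +56 mm from here, its floor 4 mm above the bench. The head must pass level under the rail.
- rail_mid (a point): Middle of the underside of the aluminium rail, 70 mm above the bench, tray axes. The rail runs along y across the tray, 24 mm wide, 16 mm thick, over the recess's head pocket (75 mm beyond the recess centre along x), on posts 16 mm wide at y = -148 and +148 mm.
- keeper (a joint): Place of the keeper on the rail, m: 0 when its foot is centred over the recess, growing along the tray's +y; starts parked at 0.085 to 0.12, travel -0.03 to 0.155. A dark steel carriage round the rail, 44 mm (x) by 60 mm (y), top 98 mm above the bench. Loose, it slides with about 2 N (damping 6 N s/m) and can be moved by its knob; clamped tight, it resists about 25 N.
- keeper_foot (a point): Middle of the underside of the keeper's foot, a plate 40 mm (x) by 36 mm (y), 31 mm above the bench, carried by a web in front of the rail; tray axes. It passes 5 mm above a wrench that is fully home and strikes one that is not.
- clamp_knob (a joint): Angle of the keeper's clamp knob, rad, growing clockwise seen from above (tighter): 0 is the loose stop, 1.6 the tight stop. Below about 0.6 the keeper is free; above, the clamp bites ever harder, and from 1.1 on it is tight. Starts tight, 1.2 to 1.45. Turning takes 0.2 to 0.35 N m; it stays where it is left.
- knob_grip (a point): Middle of the knob's black bar grip, 126 mm above the bench, on the knob's upright turning axis. The bar lies along this point's x (tray x when the knob reads 0): 64 mm long, 16 mm wide (y), 26 mm tall, on a stud 15 mm thick that leaves 14 mm free between bar and carriage.
- jar: Bystander: glass jar with steel cap, 56 mm across, 70 mm tall, standing on the stand; origin at its underside.
- small_wrench: Bystander: small wrench, 120 mm long, lying on the stand; not the one to stow; origin at its underside.
- screwdriver: Bystander: screwdriver 200 mm long lying on the bench near the robot; origin at its underside.
- oil: Bystander: white bottle, 52 mm across, 130 mm tall, standing on the bench; origin at its underside.
- offcut: Bystander: wood offcut 120 x 50 x 35 mm on the bench; origin at its underside.
- hammer: Bystander: hammer 260 mm long on the bench; origin at its underside.
- mug: Bystander: white mug, 80 mm across, 90 mm tall, on the bench; origin at its underside.
Mind the look-alikes: they are no part of the job. What is shaped like the part that bears wrench_mid but blue or orange is not meant.

How it is judged (in metres and radians):
On the way, in this order (a step that is already met when the one before it is completed fails the run):
1. the wrench has been drawn out, its handle clear of the stand, and lies let go on the bench (horizontal distance between wrench_grip and stand above 0.105 m and height (world z) of each of wrench_mid, wrench_head below 0.013 m and contact force between the fingers and wrench below 0.1 N), for 0.1 s.
2. the wrench lies flush in its recess (z of wrench_mid in the frame of recess_mid below 0.004 m and z of wrench_head in the frame of recess_mid below 0.005 m and horizontal distance between wrench_mid and recess_mid below 0.01 m and angle between the x axis of tray and the x axis of wrench_mid, either way round below 0.12 rad), for 0.1 s.
3. the keeper's foot is over the wrench (all of step 2 and value of joint keeper between -0.008 and 0.008 m), for 0.1 s.
4. the clamp knob is tight with the keeper over the wrench (all of step 3 and value of joint clamp_knob above 1.1 rad), for 0.1 s.
At the end, for the whole second after the job is handed in: The wrench lies flush in its recess, head under the rail (centre within 4 mm of its seated height and 10 mm sideways), the keeper within 8 mm of centred over it and at rest, the clamp knob turned tight to at least 1.1 rad, the wrench let go (all of step 4 and contact force between the fingers and wrench below 0.1 N and velocity of joint keeper below 0.005 m/s); the robot touches nothing.
It fails at once if one of the other loose things is displaced by more than 40 mm (distance of any of jar, small_wrench, screwdriver, oil, offcut, hammer, mug from where it was at the start of the episode above 0.04 m).
It also fails if it takes over 64 s, if anything falls off the work surface, if the arm or the gripper's body presses on something with over 40 N, if the wrist force passes 120 N, or if a joint passes its speed limit or range.

## Working session

There is one attempt and no reset: what is moved stays moved. The work goes in short steps, Python scripts to look and compute and a tool call to move; the robot and the scene stay as the last step left them, time stands still between calls to the robot, and variables do not carry over. Pictures are saved under pics/ and viewed, and the job is handed in when it is done.

Besides the shell and the picture viewer there is one more tool, called after "Emit:" by a JSON object that holds its "name" and its "arguments", one argument or row to a line. servo_tool: Moves the arm, as the interface text tells. Its arguments: {"type":"object","properties":{"steps":{"type":"array","items":{"type":"array","items":{"type":"array","items":{"type":"number"}}}},"jaw":{"type":"number"},"grip_force":{"type":"number"}},"required":["steps"]}

```bash
ls -la; mkdir -p pics; python3 - <<'E'
from plant import readout, vision, r, spotter
import cv2,json
s=readout.get_state()
print(s, r.nose_length)
for n in ("scene","top"):
    c=vision.capture(n)
    cv2.imwrite(f"pics/{n}0.png",c["img"][:,:,::-1])
    print({k:v for k,v in c.items() if k!="img"})
E
```

```text
total 12
drwxr-xr-x  3 agent agent 4096 Dec  7 17:01 .
drwxr-xr-x 23 root  root  4096 Dec  7 17:01 ..
drwxr-xr-x  2 agent agent 4096 Dec  7 17:01 pics
{'time_s': 0.0, 'joints': array([ 9.25945220e+01,  2.05926922e+01,  6.34305561e-01, -2.04425256e-02,
       -7.01353461e+01, -1.65065456e+01]), 'qd': array([ 0.10473044,  0.07443693, -0.02006645, -0.02577701, -0.01505458,
       -0.09612084]), 'joint_torque': array([-1.27568356e-06, -5.82721245e+01,  2.93058693e+01,  6.99716493e+00,
        7.05792612e-03, -1.60461550e-04]), 'tcp_pos': array([0.16220612, 0.65475251, 0.2426115 ]), 'eef_rot': array([-8.99917907e+01, -9.53302776e-02, -1.03918992e+02]), 'contact_force': array([ 0.076161  , -0.50996465, -0.92074792]), 'moment': array([ 0.02101501,  0.06850552, -0.02198104]), 'gripper_width': 0.08743665542204086} 0.017
{'fx': 501.3824472911111, 'fy': 501.3824472911111, 'cx': 316.77081129207147, 'cy': 203.4089648912085, 'dist': array([-0.02663527,  0.        ,  0.        ,  0.        ,  0.        ]), 'rvec': array([ 1.82078812,  2.02669247, -0.56774354]), 'tvec': array([ 0.09563771, -0.39440295,  2.20457683])}
{'fx': 497.01514674006785, 'fy': 497.01514674006785, 'cx': 312.7310366627853, 'cy': 203.44591800244316, 'dist': array([-0.1085,  0.    ,  0.    ,  0.    ,  0.    ]), 'rvec': array([ 2.1653595 , -2.04558282,  0.2236395 ]), 'tvec': array([-0.07687837,  0.54149423,  1.73408278])}
```

View pics/scene0.png

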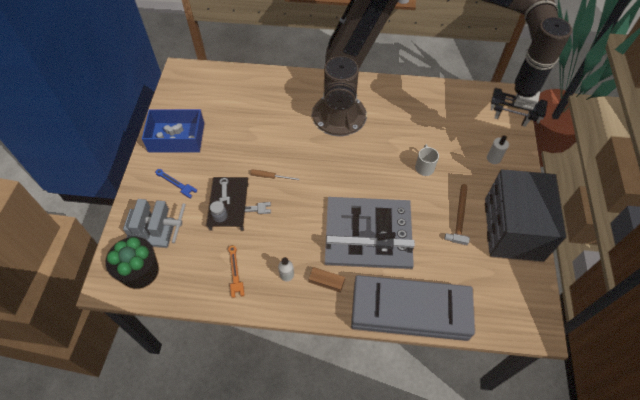

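View pics/top0.png

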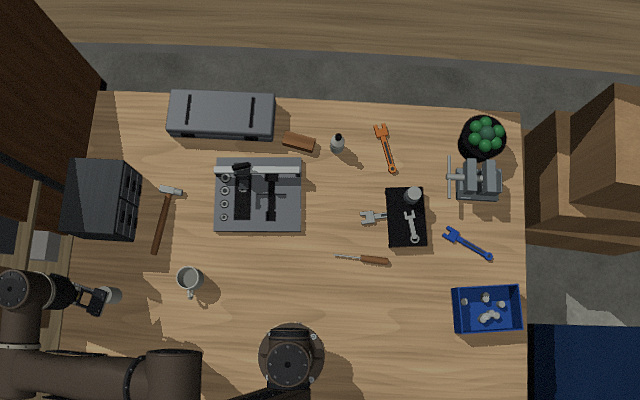

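The scene view shows the stand at ~(228,202) with the wrench head at ~(258,208), and the tray at ~(370,232). In the top view the stand is at ~(406,217), the head at ~(373,217), the tray at ~(258,195). I'll localise these precisely next.

```bash
cat > h.py <<'E'
import numpy as np, cv2
from plant import readout, vision, r, spotter
def K(c): return np.array([[c["fx"],0,c["cx"]],[0,c["fy"],c["cy"]],[0,0,1.]])
def proj(c,P):
    return cv2.projectPoints(np.asarray(P,float).reshape(-1,1,3),c["rvec"],c["tvec"],K(c),c["dist"])[0][:,0]
def unproj(c,uv,z):
    uv=np.asarray(uv,float).reshape(-1,1,2)
    n=cv2.undistortPoints(uv,K(c),c["dist"])[:,0]
    R=cv2.Rodrigues(c["rvec"])[0]; o=-R.T@c["tvec"]
    d=np.c_[n,np.ones(len(n))]@R
    return o+d*((z-o[2])/d[:,2])[:,None]
def crop(c,uv,w,h,s,name,ov=[]):
    u,v=int(uv[0]-w/2),int(uv[1]-h/2); u=max(u,0);v=max(v,0)
    im=cv2.resize(c["img"][v:v+h,u:u+w,::-1],None,fx=s,fy=s,interpolation=cv2.INTER_CUBIC)
    for pts,col in ov:
        p=((np.asarray(pts)-[u,v]+.5)*s).astype(int)
        for a,b in zip(p[:-1],p[1:]): cv2.line(im,tuple(map(int,a)),tuple(map(int,b)),col,1)
    cv2.imwrite(f"pics/{name}.png",im); print(name,"crop origin",u,v,"scale",s)
E
python3 - <<'E'
from h import *
cs={}
for n in ("scene","top"):
    c=cs[n]=vision.capture(n)
    for t,z in (("wrench_mid",0.008),("wrench_head",.008),("stand",.048),("tray",.026),("knob_grip",.126),("keeper_foot",.031),("keeper",.09),("jar",.035),("oil",.065),("offcut",.03),("mug",.05)):
        for d in spotter.search_frame(n,t)[:3]:
            print(n,t,round(d["conf"],2),np.round(d["uv"],1),np.round(unproj(c,d["uv"],z)[0],3))
crop(cs["top"],(258,195),120,100,6,"traytop")
crop(cs["scene"],(370,232),120,100,6,"trayscene")
crop(cs["top"],(400,217),100,80,7,"standtop")
crop(cs["scene"],(240,202),100,80,7,"standscene")
E
```

```text
scene wrench_mid 0.7 [179.5 186.3] [ 0.452 -0.599  0.008]
scene wrench_mid 0.58 [233.5 278.1] [ 0.816 -0.308  0.008]
scene wrench_mid 0.56 [257.5 206.1] [ 0.51  -0.273  0.008]
scene wrench_head 0.93 [232.8 277.4] [ 0.814 -0.311  0.008]
scene wrench_head 0.79 [260.5 207.1] [ 0.513 -0.261  0.008]
scene wrench_head 0.72 [179.6 182. ] [ 0.431 -0.604  0.008]
scene tray 0.79 [370.3 232.1] [0.587 0.168 0.026]
scene tray 0.29 [388.8 239.5] [0.611 0.238 0.026]
scene knob_grip 0.62 [383.1 235. ] [0.648 0.207 0.126]
scene knob_grip 0.32 [256.4 208.2] [ 0.587 -0.252  0.126]
scene keeper_foot 0.81 [388.4 240.2] [0.617 0.236 0.031]
scene keeper 0.56 [385.8 240.3] [0.649 0.221 0.09 ]
scene jar 0.53 [221.2 212.7] [ 0.569 -0.4    0.035]
scene oil 0.57 [285.2 268.4] [ 0.783 -0.122  0.065]
scene offcut 0.73 [229.6 200.1] [ 0.507 -0.381  0.03 ]
scene offcut 0.68 [325.7 280. ] [0.797 0.022 0.03 ]
scene mug 0.74 [425.4 161.1] [0.255 0.37  0.05 ]
top wrench_mid 0.62 [461.  242.4] [ 0.44  -0.6    0.008]
top wrench_mid 0.59 [387.7 140.9] [ 0.818 -0.319  0.008]
top wrench_mid 0.49 [370.1 213.8] [ 0.529 -0.26 
[... 287 characters left out ...]
op tray 0.89 [259.3 192.1] [0.584 0.154 0.026]
top knob_grip 0.67 [238.  164.8] [0.655 0.225 0.126]
top knob_grip 0.54 [369.1 217.6] [ 0.491 -0.244  0.126]
top keeper_foot 0.65 [241.8 174.7] [0.645 0.224 0.031]
top jar 0.61 [413.3 194.5] [ 0.605 -0.414  0.035]
top jar 0.17 [255.8 195.2] [0.569 0.165 0.035]
top oil 0.6 [342.  140.5] [ 0.788 -0.141  0.065]
top oil 0.48 [370.3 215.9] [ 0.51  -0.254  0.065]
top oil 0.18 [254.7 193.6] [0.568 0.165 0.065]
top offcut 0.88 [299.7 142.4] [0.784 0.017 0.03 ]
top mug 0.84 [191.2 278.2] [0.252 0.368 0.05 ]
traytop crop origin 198 145 scale 6
trayscene crop origin 310 182 scale 6
standtop crop origin 350 177 scale 7
standscene crop origin 190 162 scale 7
```

View pics/traytop.png

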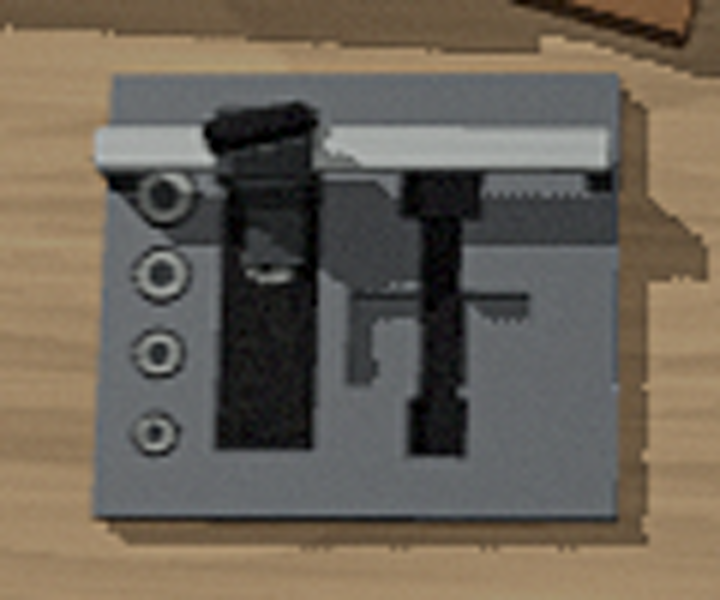

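View pics/trayscene.png

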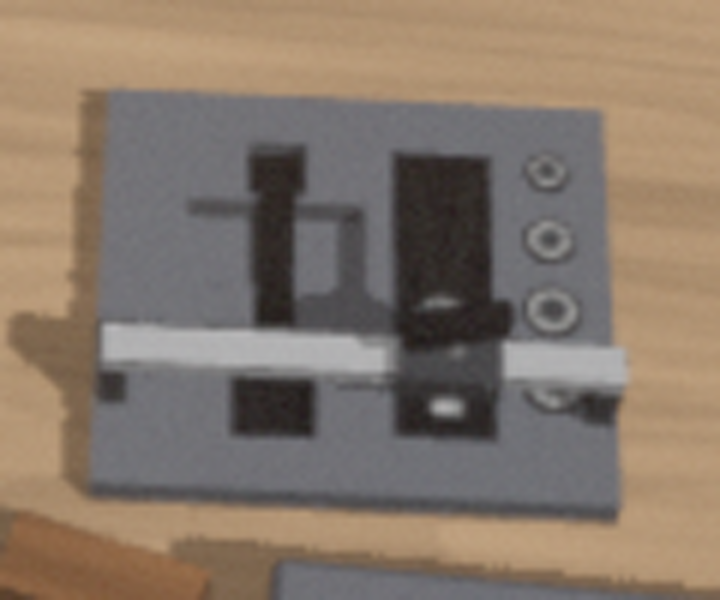

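View pics/standtop.png

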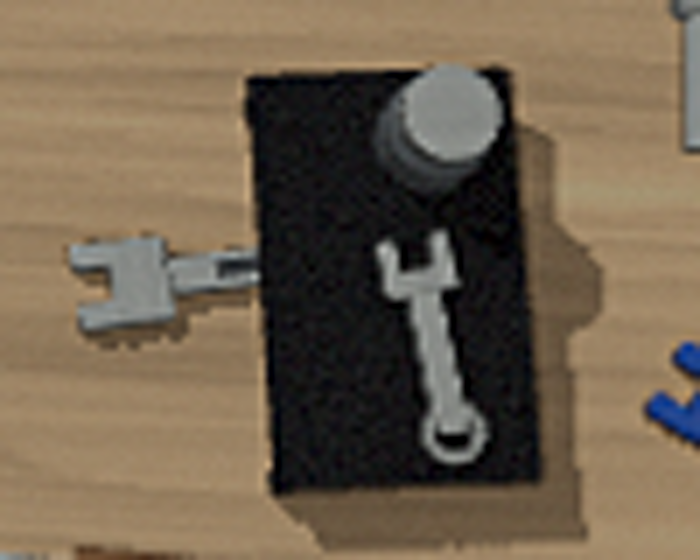

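View pics/standscene.png

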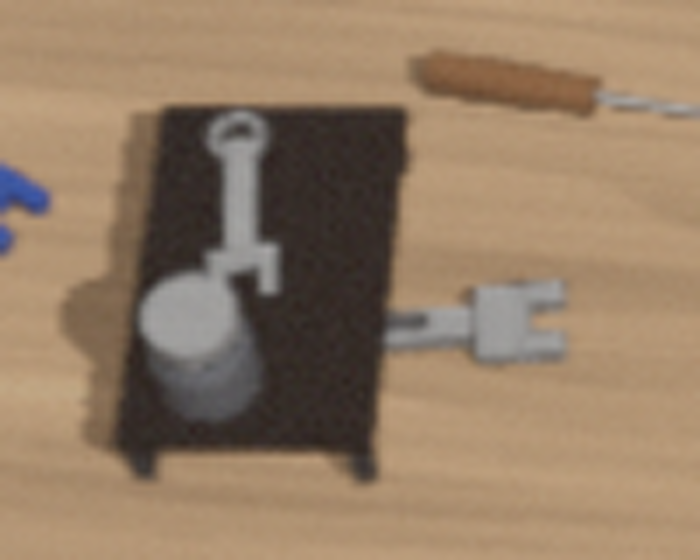

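Tray close-ups: in the top view the narrow dark wrench recess is at crop column ~443 (image ~272,195), its head pocket under the rail. The notch is the L-shaded rectangle, and the keeper with its knob bar is at crop (265,125). The wrench head sticks out left of the stand at crop (120,285). I'll refine these poses with an edge fit in both cameras.

```bash
cat > fit.py <<'E'
from h import *
from scipy.optimize import minimize
from scipy.ndimage import map_coordinates
def T(x,y,a,P,z=None):
    P=np.asarray(P,float); c,s=np.cos(a),np.sin(a)
    return np.c_[x+c*P[:,0]-s*P[:,1], y+s*P[:,0]+c*P[:,1], P[:,2]]
def dens(p,n=40):
    p=np.asarray(p,float); out=[]
    for a,b in zip(p[:-1],p[1:]):
        k=max(3,int(np.linalg.norm(b-a)/.002)); t=(np.arange(k)+.5)/k
        out.append(a+(b-a)*t[:,None])
    return np.vstack(out)
def seg(*pts): return np.array(pts,float)
def rect(x0,x1,y0,y1,z): return seg((x0,y0,z),(x1,y0,z),(x1,y1,z),(x0,y1,z),(x0,y0,z))
def gradimg(c,s=0.8):
    g=cv2.GaussianBlur(c["img"],(0,0),s).astype(float)
    m=0
    for k in range(3):
        gx=cv2.Sobel(g[:,:,k],cv2.CV_64F,1,0);gy=cv2.Sobel(g[:,:,k],cv2.CV_64F,0,1)
        m=np.maximum(m,np.hypot(gx,gy))
    return np.minimum(m,np.percentile(m,99.5))
def score(G,c,P):
    uv=proj(c,P); return map_coordinates(G,[uv[:,1],uv[:,0]],order=1).mean()
def fit(f,x0,step,n=6):
    best=None; rng=np.random.default_rng(0)
    for i in range(n):
        s=np.array(x0)+(rng.normal(size=len(x0))*step*.7 if i else 0)
        sim=np.vstack([s]+[s+np.eye(len(x0))[j]*step[j] for j in range(len(x0))])
        o=minimize(f,s,method="Nelder-Mead",options=dict(initial_simplex=sim,xatol=1e-5,fatol=1e-4,maxiter=800))
        if best is None or o.fun<best.fun: best=o
    return best
E
cat > f1.py <<'E'
from fit import *
cs={n:vision.capture(n) for n in ("scene","top")}
G={n:gradimg(c) for n,c in cs.items()}
# tray: top face outline
def traypts(p): return T(*p,dens(rect(-.14,.14,-.16,.16,.026)))
m=.003
def recpts(p):
    z=.026
    tail=[seg((-.068,-.010-m,z),(-.068,-.018,z),(-.103,-.015,z)) ]
    L=[seg((-.095,-.018,z),(-.075,-.018,z)),seg((-.095,.018,z),(-.075,.018,z)),seg((-.103,-.012,z),(-.103,.012,z)),
       seg((-.060,-.013,z),(.046,-.013,z)),seg((-.060,.013,z),(.046,.013,z)),
       seg((.046,-.026,z),(.103,-.026,z)),seg((.046,.026,z),(.103,.026,z)),seg((.103,-.026,z),(.103,.026,z)),
       seg((.046,-.026,z),(.046,-.013,z)),seg((.046,.013,z),(.046,.026,z))]
    return T(*p,np.vstack([dens(l) for l in L]))
z=.016
def wrpts(p):
    L=[seg((.049,-.023,z),(.1,-.023,z),(.1,-.009,z),(.076,-.009,z),(.076,.009,z),(.1,.009,z),(.1,.023,z),(.049,.023,z),(.049,.01,z),(.02,.01,z)),seg((.02,-.01,z),(.049,-.01,z),(.049,-.023,z))]
    return T(*p,np.vstack([dens(l) for l in L]))
def stpts(p): return T(*p,dens(rect(-.11,.11,-.07,.07,.048)))
def run(name,pts,x0,step):
    for ns in (("scene",),("top",),("scene","top")):
        o=fit(lambda p:-sum(score(G[n],cs[n],pts(p)) for n in ns),x0,np.array(step))
        print(name,ns,np.round(o.x,4),"yaw deg",round(np.degrees(o.x[2]),2),round(o.fun,1))
    return o.x
c=cs["top"]
rc=unproj(c,[(443/6+198-.5,295/6+145-.5)],.026)[0]; print("recess guess",rc)
tr=run("tray",traypts,[.585,.16,-.02],[.006,.006,.03])
re=run("recess",recpts,[rc[0],rc[1],tr[2]],[.006,.006,.02])
a=unproj(c,[(140/7+350,285/7+177)],.016)[0]; print("head guess",a)
b=unproj(c,[(220/7+350,268/7+177)],.016)[0]
th=np.arctan2(a[1]-b[1],a[0]-b[0])
wr=run("wrench",wrpts,[a[0]-.065*np.cos(th),a[1]-.065*np.sin(th),th],[.006,.006,.05])
st=run("stand",stpts,[.525,-.38,0.05],[.006,.006,.03])
np.savez("poses.npz",tr=tr,re=re,wr=wr,st=st)
for n in cs:
    c=cs[n]; P=lambda q:proj(c,q)
    o1=[(P(T(*tr,rect(-.14,.14,-.16,.16,.026))),(0,255,0)),(P(T(*re,rect(-.06,0,-.056,.056,.026))),(255,0,255)),
      (P(T(*re,seg((-.103,-.013,.026),(.046,-.013,.026),(.046,-.026,.026),(.103,-.026,.026),(.103,.026,.026),(.046,.026,.026),(.046,.013,.026),(-.103,.013,.026),(-.103,-.013,.026)))),(0,0,255))]
    cc=P(T(*re,seg((0,0.02,.026)))); crop(c,cc[0],120,100,6,"ft_"+n,o1)
    o2=[(P(T(*wr,seg((-.1,-.01,z),(.049,-.01,z),(.049,-.023,z),(.1,-.023,z),(.1,-.009,z),(.076,-.009,z),(.076,.009,z),(.1,.009,z),(.1,.023,z),(.049,.023,z),(.049,.01,z),(-.1,.01,z)))),(0,0,255)),(P(T(*st,rect(-.11,.11,-.07,.07,.048))),(0,255,0))]
    crop(c,P(T(*wr,seg((0.03,0,0))))[0],100,80,7,"fw_"+n,o2)
E
python3 f1.py
```

```text
recess guess [0.58025884 0.1090201  0.026     ]
tray ('scene',) [0.5775 0.1622 0.0553] yaw deg 3.17 -130.2
tray ('top',) [0.5791 0.1607 0.0549] yaw deg 3.15 -160.9
tray ('scene', 'top') [0.579  0.1616 0.0549] yaw deg 3.15 -288.0
recess ('scene',) [0.5812 0.112  0.0552] yaw deg 3.16 -168.4
recess ('top',) [0.5836 0.1099 0.0644] yaw deg 3.69 -185.6
recess ('scene', 'top') [0.5835 0.1113 0.06  ] yaw deg 3.44 -349.7
head guess [ 0.5126768  -0.25889634  0.016     ]
wrench ('scene',) [ 0.5257 -0.3179  1.7057] yaw deg 97.73 -108.0
wrench ('top',) [ 0.5285 -0.3195  1.7412] yaw deg 99.76 -156.5
wrench ('scene', 'top') [ 0.5286 -0.3193  1.7413] yaw deg 99.77 -264.1
stand ('scene',) [ 0.5216 -0.384   0.1009] yaw deg 5.78 -226.2
stand ('top',) [ 0.5198 -0.3854  0.0901] yaw deg 5.16 -275.6
stand ('scene', 'top') [ 0.5204 -0.385   0.0904] yaw deg 5.18 -496.9
ft_scene crop origin 300 180 scale 6
fw_scene crop origin 202 169 scale 7
ft_top crop origin 205 142 scale 6
fw_top crop origin 327 176 scale 7
```

```bash
python3 - <<'E'
import cv2,numpy as np
a=[cv2.imread(f"pics/{n}.png") for n in("ft_scene","ft_top","fw_scene","fw_top")]
a=[cv2.resize(i,(400,300) if k<2 else (400,320)) for k,i in enumerate(a)]
cv2.imwrite("pics/m1.png",np.vstack([np.hstack(a[:2]),np.hstack(a[2:])])[:600])
cv2.imwrite("pics/m1.png",cv2.resize(np.vstack([np.hstack(a[:2]),np.hstack(a[2:])]),(770,597)))
E
```

```text
(no output)
```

View pics/m1.png

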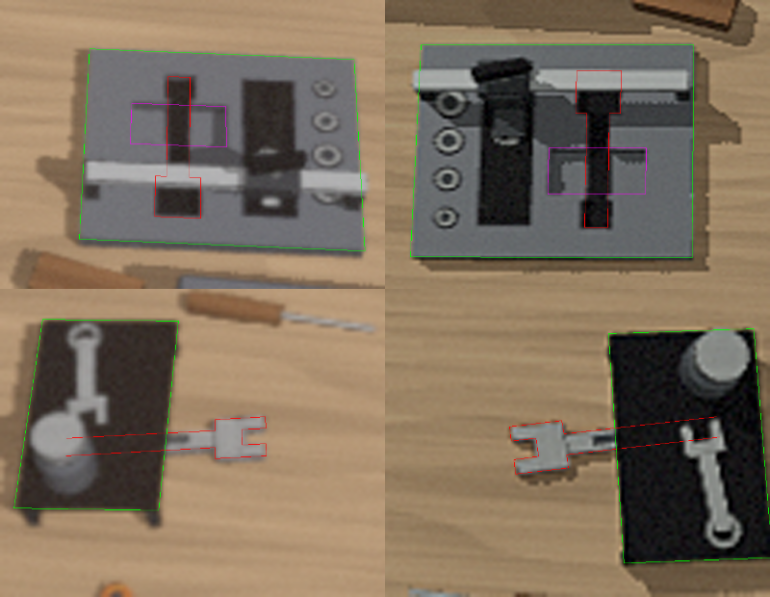

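View pics/ft_top.png

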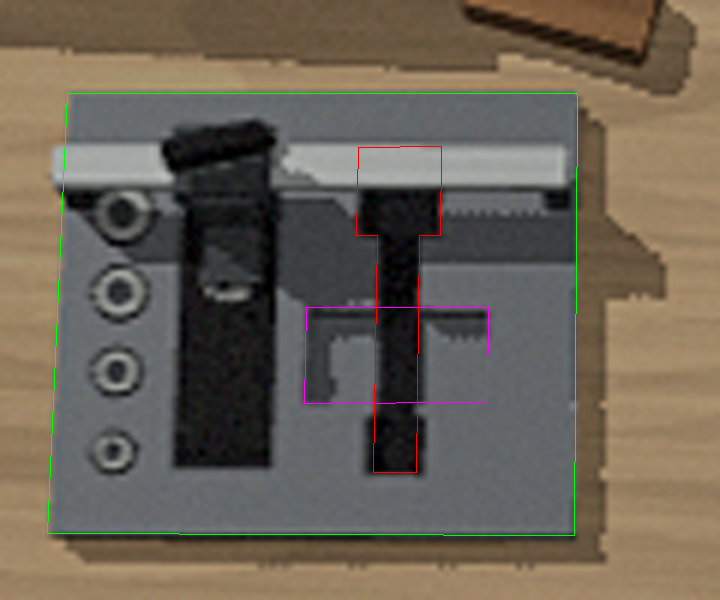

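The overlay matches in both cameras: the tray, recess, notch, stand and wrench outlines sit on their edges. The two cameras disagree by about 2 mm, so I'll average them. Now a move planner that prints rows.

```bash
cat > plan.py <<'E'
from h import *
from scipy.spatial.transform import Rotation as Ro
def Rt(yaw): return (Ro.from_euler("z",yaw,degrees=True)*Ro.from_euler("x",-90,degrees=True))
def rows(wps,step=.04,rstep=7.5,start=None,dp=4):
    """wps: (x,y,z,yaw[,step]) list; prints rows from the current measured pose (position corrected, tilt corrected)"""
    s=readout.get_state()
    p=s["tcp_pos"].copy(); R=Ro.from_euler("xyz",s["eef_rot"],degrees=True)
    if start is not None: p,R=np.array(start[:3]),Rt(start[3])
    out=[]
    for w in wps:
        tp=np.array(w[:3]); TR=Rt(w[3]); st=w[4] if len(w)>4 else step
        n=int(max(np.ceil(np.linalg.norm(tp-p)/st-.01),np.ceil(np.degrees((R.inv()*TR).magnitude())/rstep-.01),1))
        for k in range(n):
            m=n-k
            d=R.inv().apply((tp-p)/m); rv=(R.inv()*TR).as_rotvec()/m
            row=[round(float(v),dp) for v in np.r_[d,rv]]
            row=[0 if abs(v)<3e-4 else v for v in row]
            out.append(row)
            p=p+R.apply(row[:3]); R=R*Ro.from_rotvec(row[3:])
    print(len(out)); 
    print("[["+",".join("["+",".join(f"{v:g}" for v in o)+"]" for o in out)+"]]")
    print("end",p.round(4),R.as_euler("xyz",degrees=True).round(2))
E
python3 - <<'E'
from plan import *
rows([(.42,.37,.243,-120),(.516,-.2546,.16,-170.3)],step=.045)
E
```

```text
24
[[[0.0239,0,0.0354,0,0.0312,0],[0.0228,0,0.0361,0,0.0312,0],[0.0216,0,0.0368,0,0.0312,0],[0.0205,0,0.0375,0,0.0312,0],[0.0193,0,0.0381,0,0.0312,0],[0.0181,0,0.0387,0,0.0312,0],[0.0168,0,0.0393,0,0.0312,0],[0.0156,0.0003,0.0397,0,0.0312,0],[0.0143,0.0003,0.0403,0,0.0312,0],[0.0329,0.0055,0.0264,0,0.0585,0],[0.0313,0.0055,0.0282,0,0.0585,0],[0.0296,0.0055,0.03,0,0.0585,0],[0.0277,0.0055,0.0317,0,0.0585,0],[0.0259,0.0055,0.0333,0,0.0585,0],[0.0239,0.0055,0.0347,0,0.0585,0],[0.0218,0.0055,0.036,0,0.0585,0],[0.0196,0.0056,0.0373,0,0.0586,0],[0.0174,0.0055,0.0383,0,0.0585,0],[0.0152,0.0056,0.0393,0,0.0586,0],[0.0128,0.0055,0.0401,0,0.0585,0],[0.0105,0.0056,0.0408,0,0.0586,0],[0.008,0.0055,0.0414,0,0.0585,0],[0.0056,0.0056,0.0418,0,0.0586,0],[0.0032,0.0055,0.042,0,0.0585,0]]]
end [ 0.516  -0.2546  0.16  ] [ -90.    -0.  -170.3]
```

Emit:
{"name": "servo_tool", "arguments": {
  "steps": [
    [[0.024,0,0.035,0,0.031,0],[0.023,0,0.036,0,0.031,0],[0.022,0,0.037,0,0.031,0],[0.02,0,0.0375,0,0.031,0],[0.019,0,0.038,0,0.031,0],[0.018,0,0.039,0,0.031,0],[0.017,0,0.039,0,0.031,0],[0.016,0,0.04,0,0.031,0],[0.014,0,0.04,0,0.031,0],[0.033,0.005,0.026,0,0.058,0],[0.031,0.005,0.028,0,0.058,0],[0.03,0.005,0.03,0,0.058,0],[0.028,0.005,0.032,0,0.058,0],[0.026,0.005,0.033,0,0.058,0],[0.024,0.005,0.035,0,0.058,0],[0.022,0.005,0.036,0,0.058,0],[0.02,0.005,0.037,0,0.058,0],[0.017,0.005,0.038,0,0.058,0],[0.015,0.005,0.039,0,0.058,0],[0.013,0.005,0.04,0,0.058,0]]
  ],
  "jaw": 0
}}

```text
time_s: 3.4
tcp_pos: [0.4909, -0.0889, 0.1888]
eef_rot: [-90.0, 0.1, -156.6]
contact_force: [0.6, 1.2, 0.4]
gripper_width: 0.0879
```

```bash
python3 - <<'E'
from plan import *
print(readout.get_state()["tcp_pos"],readout.get_state()["eef_rot"])
rows([(.516,-.2546,.08,-170.3)],step=.045)
rows([(.516,-.2546,.08,-170.3),(.516,-.2546,.0215,-170.3,.03)],step=.045)
E
```

```text
[ 0.49093646 -0.08890325  0.18879602] [-8.99837714e+01  5.80098726e-02 -1.56571591e+02]
5
[[[0.0086,0.0218,0.0324,0,0.0479,0],[0.007,0.0217,0.0328,0,0.0479,-0.0003],[0.0055,0.0218,0.0331,0,0.0479,0],[0.0039,0.0218,0.0333,0,0.048,-0.0004],[0.0022,0.0217,0.0334,0,0.0479,-0.0004]]]
end [ 0.516  -0.2546  0.08  ] [ -89.99   -0.   -170.3 ]
7
[[[0.0086,0.0218,0.0324,0,0.0479,0],[0.007,0.0217,0.0328,0,0.0479,-0.0003],[0.0055,0.0218,0.0331,0,0.0479,0],[0.0039,0.0218,0.0333,0,0.048,-0.0004],[0.0022,0.0217,0.0334,0,0.0479,-0.0004],[0,0.0293,0,0,0,0],[0,0.0292,0,0,0,0]]]
end [ 0.516  -0.2546  0.0215] [ -89.99   -0.   -170.3 ]
```

Emit:
{"name": "servo_tool", "arguments": {
  "steps": [
    [[0.0086,0.022,0.0324,0,0.048,0],[0.007,0.022,0.033,0,0.048,0],[0.0055,0.022,0.033,0,0.048,0],[0.004,0.022,0.033,0,0.048,0],[0.002,0.022,0.033,0,0.048,0],[0,0,0,0,0,0],[0,0,0,0,0,0]]
  ]
}}

```text
time_s: 4.1
tcp_pos: [0.5156, -0.253, 0.0778]
eef_rot: [-90.0, -0.1, -170.3]
contact_force: [-0.7, 0.0, -0.1]
gripper_width: 0.0874
```

```bash
python3 - <<'E'
from plan import *
cs={n:vision.capture(n) for n in ("scene","top")}
s=readout.get_state();print(s["tcp_pos"],s["eef_rot"])
for n in cs: crop(cs[n],proj(cs[n],[.516,-.2546,.04])[0],100,80,7,"g1_"+n,[(proj(cs[n],[s["tcp_pos"],s["tcp_pos"]-[0,0,.07]]),(0,0,255))])
rows([(.516,-.2546,.0215,-170.3,.02)],step=.045)
E
```

```text
[ 0.51640894 -0.25195205  0.07921801] [-8.99801624e+01  4.77719767e-02 -1.70158264e+02]
g1_scene crop origin 211 163 scale 7
g1_top crop origin 319 175 scale 7
3
[[[0.0003,0.0192,0.0008,0,0.0008,-0.0003],[0.0003,0.0193,0.0009,0,0.0008,-0.0003],[0.0003,0.0192,0.0008,-0.0003,0.0009,0]]]
end [ 0.516  -0.2546  0.0215] [-9.000e+01  1.000e-02 -1.703e+02]
```

```bash
python3 -c "
import cv2,numpy as np
a=[cv2.resize(cv2.imread('pics/g1_%s.png'%n),(400,320)) for n in('scene','top')]
cv2.imwrite('pics/m2.png',np.hstack(a))"
```

```text
(no output)
```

View pics/m2.png

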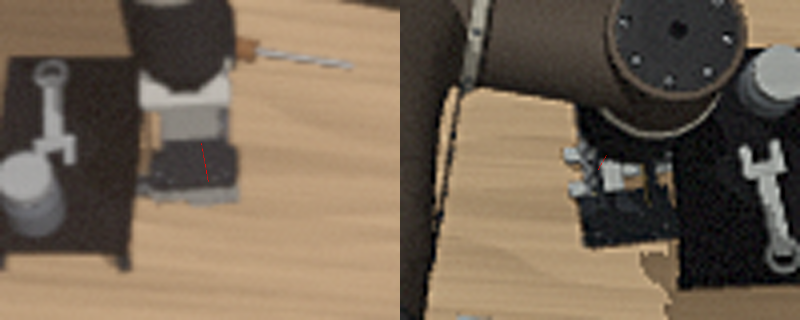

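The gripper stands astride the wrench head (right crop, head at ~(600,172)), clear of the stand edge. Descending and gripping.

Emit:
{"name": "servo_tool", "arguments": {
  "steps": [
    [[0,0.019,0.001,0,0,0],[0,0.019,0.001,0,0,0],[0,0.02,0.001,0,0,0],[0,0,0,0,0,0],[0,0,0,0,0,0]]
  ]
}}

```text
time_s: 4.7
tcp_pos: [0.5172, -0.2546, 0.0217]
eef_rot: [-90.0, 0.0, -170.1]
contact_force: [0.8, 0.3, 0.8]
gripper_width: 0.0876
```

Emit:
{"name": "servo_tool", "arguments": {
  "steps": [
    [[0,0,0,0,0,0],[0,0,0,0,0,0],[0,0,0,0,0,0],[0,0,0,0,0,0],[0,0,0,0,0,0],[0,0,0,0,0,0]]
  ],
  "jaw": 255,
  "grip_force": 40
}}

```text
time_s: 5.3
tcp_pos: [0.5158, -0.2553, 0.0205]
eef_rot: [-90.0, -0.1, -170.2]
contact_force: [-2.3, -0.4, 4.4]
gripper_width: 0.0457
```

```bash
python3 - <<'E'
from h import *
c=vision.capture("scene"); print(unproj(c,[(252,174),(298,180)],.005))
E
```

```text
[[ 0.36046351 -0.32159206  0.005     ]
 [ 0.36984089 -0.13217609  0.005     ]]
```

Emit:
{"name": "servo_tool", "arguments": {
  "steps": [
    [[0,-0.003,0,0,0,0],[0,0,-0.01,0,0,0],[0,0,-0.02,0,0,0],[0,0,-0.02,0,0,0],[0,0,-0.02,0,0,0],[0,0,-0.02,0,0,0],[0,0,-0.02,0,0,0],[0,0,-0.02,0,0,0],[0,0,-0.02,0,0,0],[0,0,0,0,0,0],[0,0,0,0,0,0]]
  ]
}}

```text
time_s: 6.45
tcp_pos: [0.491, -0.1067, 0.0236]
eef_rot: [-90.0, 0.0, -170.1]
contact_force: [0.2, -0.7, -4.0]
gripper_width: 0.0456
```

```bash
python3 - <<'E'
from plan import *
cs={n:vision.capture(n) for n in ("scene","top")}
s=readout.get_state();print(s["tcp_pos"],s["eef_rot"],s["contact_force"],s["gripper_width"])
for n in cs: crop(cs[n],proj(cs[n],[.5,-.2,.01])[0],100,80,4,"g2_"+n)
import cv2
cv2.imwrite("pics/m3.png",np.hstack([cv2.imread(f"pics/g2_{n}.png") for n in cs]))
E
```

```text
[ 0.49111045 -0.10753312  0.02352194] [-9.00008837e+01  2.48796155e-03 -1.70202051e+02] [-0.06441816  0.34099603 -3.66506492] 0.04560166080450559
g2_scene crop origin 226 165 scale 4
g2_top crop origin 303 180 scale 4
```

View pics/m3.png

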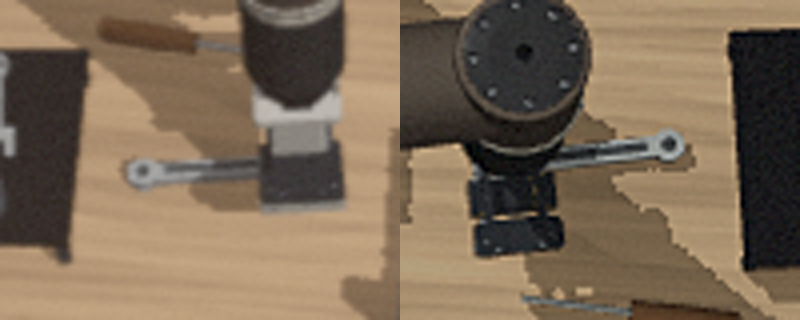

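The wrench is out: its tail is at crop (143,172) on the left panel, well clear of the stand edge at ~75. Lay it down and release.

Emit:
{"name": "servo_tool", "arguments": {
  "steps": [
    [[0,0.0028,0,0,0,0],[0,0,0,0,0,0],[0,0,0,0,0,0]]
  ]
}}

```text
time_s: 6.85
tcp_pos: [0.4913, -0.1078, 0.0207]
eef_rot: [-90.0, 0.0, -170.2]
contact_force: [0.8, 0.3, -2.6]
gripper_width: 0.0456
```

Emit:
{"name": "servo_tool", "arguments": {
  "steps": [
    [[0,0,0,0,0,0],[0,0,0,0,0,0],[0,0,0,0,0,0],[0,0,0,0,0,0],[0,-0.02,0,0,0,0],[0,-0.03,0,0,0,0],[0,-0.03,0.02,0,0,0],[0,-0.02,0.02,0,0,0],[0,0,0.02,0,0,0],[0,0,0.02,0,0,0],[0,0,0,0,0,0]]
  ],
  "jaw": 60
}}

```text
time_s: 7.95
tcp_pos: [0.5049, -0.1878, 0.1209]
eef_rot: [-90.0, 0.0, -170.3]
contact_force: [0.2, 0.1, -0.8]
gripper_width: 0.067
```

```bash
cat > f2.py <<'E'
from plan import *; from fit import *
cs={n:vision.capture(n) for n in ("scene","top")}
G={n:gradimg(c) for n,c in cs.items()}
s=readout.get_state();print(s["time_s"],s["tcp_pos"],s["eef_rot"],s["gripper_width"])
z=.016; t=np.linspace(np.radians(137),np.radians(137+0),2)
ang=np.linspace(np.radians(45),np.radians(315),25)
tail=np.c_[-.085+.015*np.cos(ang),.015*np.sin(ang),np.full(25,z)]
full=np.vstack([tail,seg((.049,-.01,z),(.049,-.023,z),(.1,-.023,z),(.1,-.009,z),(.076,-.009,z),(.076,.009,z),(.1,.009,z),(.1,.023,z),(.049,.023,z),(.049,.01,z)),tail[:1]])
def wp(p): return T(*p,dens(full))
x0=[.502,-.173,np.radians(99.75)]
R=[]
for ns in (("scene",),("top",)):
    o=fit(lambda p:-sum(score(G[n],cs[n],wp(p)) for n in ns),x0,np.array([.006,.006,.04]))
    print(ns,np.round(o.x,4),round(np.degrees(o.x[2]),2),round(o.fun,1)); R.append(o.x)
w=np.mean(R,0); print(w,np.degrees(w[2]))
np.save("w.npy",w)
for n in cs: crop(cs[n],proj(cs[n],[w[0],w[1],.01])[0],100,80,4,"g3_"+n,[(proj(cs[n],T(*w,full)),(0,0,255))])
cv2.imwrite("pics/m4.png",np.hstack([cv2.imread(f"pics/g3_{n}.png") for n in cs]))
E
python3 f2.py
```

```text
8.05 [ 0.50434347 -0.18645282  0.12056867] [-9.00118451e+01 -2.03370666e-02 -1.70272929e+02] 0.06719642410871506
('scene',) [ 0.4997 -0.1717  1.6866] 96.64 -110.3
('top',) [ 0.5063 -0.1726  1.7521] 100.39 -177.3
[ 0.50300564 -0.17214538  1.71933466] 98.51061962621594
g3_scene crop origin 233 166 scale 4
g3_top crop origin 296 179 scale 4
```

View pics/m4.png

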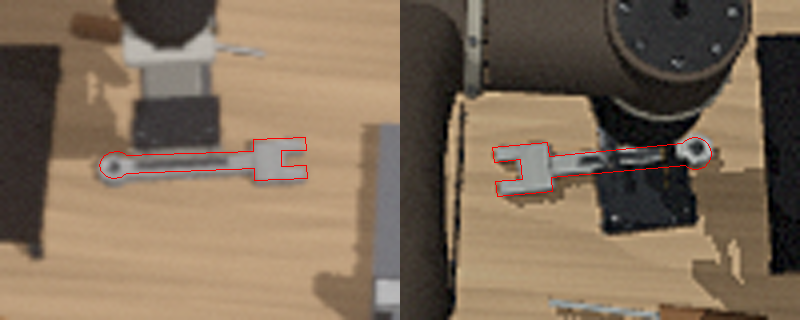

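The wrench lies free on the open bench (left panel: tail (113,165), head (280,160)). Gripper kinematics put its middle at (0.5024,-0.1718), yaw 99.8°, matching the camera average. Now to grip the handle 30 mm towards the tail.

```bash
python3 - <<'E'
from plan import *
rows([(.5075,-.2014,.1,-170.2),(.5075,-.2014,.020,-170.2,.025)])
E
```

```text
5
[[[-0.0006,0.0206,0.0153,0,-0.0013,0.0004],[0,0.02,0,0,0,0],[0,0.02,0,0,0,0],[0,0.02,0,0,0,0],[0,0.02,0,0,0,0]]]
end [ 0.5075 -0.2014  0.02  ] [ -90.01    0.   -170.2 ]
```

Emit:
{"name": "servo_tool", "arguments": {
  "steps": [
    [[0,0.02,0.015,0,0,0],[0,0.02,0,0,0,0],[0,0.02,0,0,0,0],[0,0.02,0,0,0,0],[0,0.0205,0,0,0,0],[0,0,0,0,0,0],[0,0,0,0,0,0]]
  ]
}}

```text
time_s: 8.75
tcp_pos: [0.5069, -0.2004, 0.0199]
eef_rot: [-90.0, -0.1, -170.2]
contact_force: [0.6, 0.2, -0.3]
gripper_width: 0.0675
```

Emit:
{"name": "servo_tool", "arguments": {
  "steps": [
    [[0,0,0,0,0,0],[0,0,0,0,0,0],[0,0,0,0,0,0],[0,0,0,0,0,0],[0,0,0,0,0,0],[0,0,0,0,0,0],[0,0,0,0,0,0]]
  ],
  "jaw": 255,
  "grip_force": 60
}}

```text
time_s: 9.45
tcp_pos: [0.5072, -0.2011, 0.0203]
eef_rot: [-90.0, -0.0, -170.2]
contact_force: [-0.5, -0.9, 0.3]
gripper_width: 0.0194
```

```bash
python3 - <<'E'
from plan import *
s=readout.get_state();print(s["tcp_pos"],s["eef_rot"],s["contact_force"],s["gripper_width"])
E
```

```text
[ 0.50716146 -0.20110129  0.02032936] [-9.00000019e+01 -2.48994308e-03 -1.70207072e+02] [-0.51007938 -0.88019386  0.31495911] 0.01940428167982924
```

```bash
python3 - <<'E'
from plan import *
rows([(.5072,-.2011,.06,-170.2),(.45,-.05,.12,93.15),(.4825,.1056,.12,93.15)],step=.04)
E
```

```text
18
[[[0,-0.0397,0,0,0,0],[0.0024,-0.0046,-0.0122,0,0.1297,0],[0.0039,-0.0046,-0.0118,0,0.1298,0],[0.0054,-0.0046,-0.0112,0,0.1297,0],[0.0068,-0.0046,-0.0104,0,0.1298,0],[0.0081,-0.0046,-0.0094,0,0.1297,0],[0.0092,-0.0046,-0.0083,0,0.1298,0],[0.0103,-0.0046,-0.007,0,0.1297,0],[0.0111,-0.0046,-0.0057,0,0.1298,0],[0.0117,-0.0046,-0.0042,0,0.1297,0],[0.0121,-0.0046,-0.0026,0,0.1298,0],[0.0124,-0.0047,-0.001,0,0.1297,0],[0.0124,-0.0046,0.0006,0,0.1298,0],[0.0123,-0.0047,0.0022,0,0.1297,0],[0.0384,0,-0.0103,0,0,0],[0.0384,0,-0.0103,0,0,0],[0.0384,0,-0.0102,0,0,0],[0.0383,0,-0.0103,0,0,0]]]
end [0.4825 0.1056 0.12  ] [-90.     0.    93.15]
```

Emit:
{"name": "servo_tool", "arguments": {
  "steps": [
    [[0,-0.02,0,0,0,0],[0,-0.02,0,0,0,0],[0.0025,-0.005,-0.012,0,0.13,0],[0.004,-0.005,-0.012,0,0.13,0],[0.0055,-0.005,-0.011,0,0.13,0],[0.007,-0.005,-0.0105,0,0.13,0],[0.008,-0.005,-0.0095,0,0.13,0],[0.009,-0.005,-0.0085,0,0.13,0],[0.0105,-0.005,-0.007,0,0.13,0],[0.011,-0.005,-0.0055,0,0.13,0],[0.012,-0.005,-0.004,0,0.13,0],[0.012,-0.005,-0.0025,0,0.13,0],[0.0125,-0.005,-0.001,0,0.13,0],[0.0125,-0.005,0.0005,0,0.13,0],[0.012,0,0.002,0,0.127,0],[0,0,0,0,0,0]]
  ]
}}

```text
time_s: 11.05
tcp_pos: [0.4488, -0.0493, 0.12]
eef_rot: [-89.9, -0.0, 93.0]
contact_force: [-0.1, -0.2, -3.0]
gripper_width: 0.0194
```

```bash
python3 - <<'E'
from plan import *
s=readout.get_state();print(s["tcp_pos"],s["eef_rot"],s["contact_force"],s["moment"],s["gripper_width"])
rows([(.4825,.1056,.12,93.15)],step=.03)
E
```

```text
[ 0.44883613 -0.04926646  0.12000027] [-8.99492843e+01 -1.76505999e-02  9.30144662e+01] [-0.07888717 -0.20767086 -3.03783581] [ 0.04490726 -0.13127007  0.01031353] 0.019369664382658584
6
[[[0.0255,0,-0.007,0,-0.0004,0],[0.0255,0,-0.007,0,-0.0004,0],[0.0255,0,-0.007,0,-0.0004,0],[0.0254,0,-0.007,-0.0003,-0.0004,0],[0.0255,0,-0.007,-0.0003,-0.0004,0],[0.0254,0,-0.0069,-0.0003,-0.0004,0.0003]]]
end [0.4825 0.1056 0.12  ] [-90.    -0.    93.15]
```

Emit:
{"name": "servo_tool", "arguments": {
  "steps": [
    [[0.0255,0,-0.007,0,0,0],[0.0255,0,-0.007,0,0,0],[0.0255,0,-0.007,0,0,0],[0.0255,0,-0.007,0,-0.002,0],[0.0255,0,-0.007,0,0,0],[0.0255,0,-0.007,0,0,0],[0,0.02,0,0,0,0],[0,0.02,0,0,0,0],[0,0.015,0,0,0,0],[0,0,0,0,0,0],[0,0,0,0,0,0]]
  ]
}}

```text
time_s: 12.15
tcp_pos: [0.4833, 0.1047, 0.0651]
eef_rot: [-89.9, 0.0, 93.3]
contact_force: [-0.3, -0.2, -3.2]
gripper_width: 0.0191
```

```bash
cat > f3.py <<'E'
from plan import *; from fit import *
import sys
cs={n:vision.capture(n) for n in ("scene","top")}
G={n:gradimg(c) for n,c in cs.items()}
s=readout.get_state();print(s["time_s"],s["tcp_pos"],s["eef_rot"],s["contact_force"],s["gripper_width"])
zt=s["tcp_pos"][2]-.0123+.008
yaw=np.radians(s["eef_rot"][2]-90); m=s["tcp_pos"][:2]+.030*np.array([np.cos(yaw),np.sin(yaw)])
full=seg((-.07,-.01,zt),(.049,-.01,zt),(.049,-.023,zt),(.1,-.023,zt),(.1,-.009,zt),(.076,-.009,zt),(.076,.009,zt),(.1,.009,zt),(.1,.023,zt),(.049,.023,zt),(.049,.01,zt),(-.07,.01,zt))
for n in cs: crop(cs[n],proj(cs[n],[m[0],m[1],.03])[0],100,100,6 if n=="top" else 6,"g5_"+n,[(proj(cs[n],T(m[0],m[1],yaw,full)),(0,0,255))])
cv2.imwrite("pics/%s.png"%sys.argv[1],cv2.resize(np.hstack([cv2.imread(f"pics/g5_{n}.png") for n in cs]),(800,400)))
E
python3 f3.py m5
```

```text
12.25 [0.48384521 0.10523354 0.06596425] [-9.00523966e+01 -2.08480933e-02  9.33104478e+01] [-0.03299919  0.53469159 -3.78625243] 0.018943227048141987
g5_scene crop origin 305 163 scale 6
g5_top crop origin 220 161 scale 6
```

View pics/m5.png

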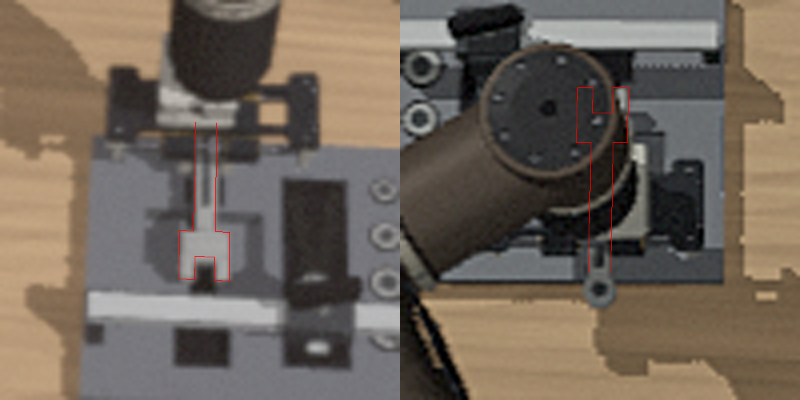

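```bash
python3 - <<'E'
import cv2
a=cv2.imread("pics/g5_scene.png"); print(a.shape)
cv2.imwrite("pics/z5.png",cv2.resize(a[250:500,200:450],(750,600),interpolation=cv2.INTER_CUBIC) if 0 else cv2.resize(a[280:480,220:420],(600,600)))
E
```

```text
(600, 600, 3)
```

View pics/z5.png

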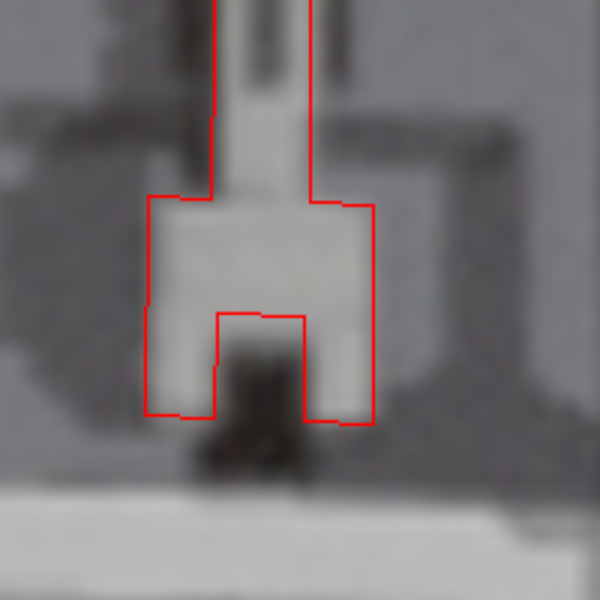

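The wrench is held level and aligned with the recess (overlay on its outline, head at ~(260,300) in the zoom). Advance under the rail.

```bash
python3 - <<'E'
from plan import *
rows([(.485,.1053,.060,93.15),(.5524,.1094,.060,93.15,.014)],step=.03)
E
```

```text
6
[[[0,0.006,-0.0012,0.0009,0.0028,0.0004],[0,0,-0.0135,0,0,0],[0,0,-0.0135,0,0,0],[0,0,-0.0135,0,0,0],[0,0,-0.0135,0,0,0],[0.0004,0,-0.0135,0,0,0]]]
end [0.5524 0.1094 0.06  ] [-90.     0.    93.15]
```

Emit:
{"name": "servo_tool", "arguments": {
  "steps": [
    [[0,0.006,-0.001,0.001,0.003,0],[0,0,-0.0135,0,0,0],[0,0,-0.0135,0,0,0],[0,0,-0.0135,0,0,0],[0,0,-0.0135,0,0,0],[0,0,-0.0135,0,0,0],[0,0,0,0,0,0],[0,0,0,0,0,0]]
  ]
}}

```text
time_s: 13.05
tcp_pos: [0.5517, 0.1086, 0.0587]
eef_rot: [-89.9, 0.0, 93.0]
contact_force: [-0.8, 0.1, -5.1]
gripper_width: 0.0192
```

```bash
python3 f3.py m6; python3 - <<'E'
from plan import *
rows([(.5524,.1094,.048,93.15)],step=.03)
E
```

```text
13.15 [0.55108467 0.10855949 0.05893594] [-8.98905471e+01  1.51654255e-02  9.30652846e+01] [-0.03084448  0.01576587 -3.41904764] 0.019424030170088574
g5_scene crop origin 304 178 scale 6
g5_top crop origin 220 143 scale 6
1
[[[0.0008,0.0109,-0.0014,-0.0019,-0.0015,-0.0003]]]
end [0.5524 0.1094 0.048 ] [-90.    -0.    93.15]
```

View pics/m6.png

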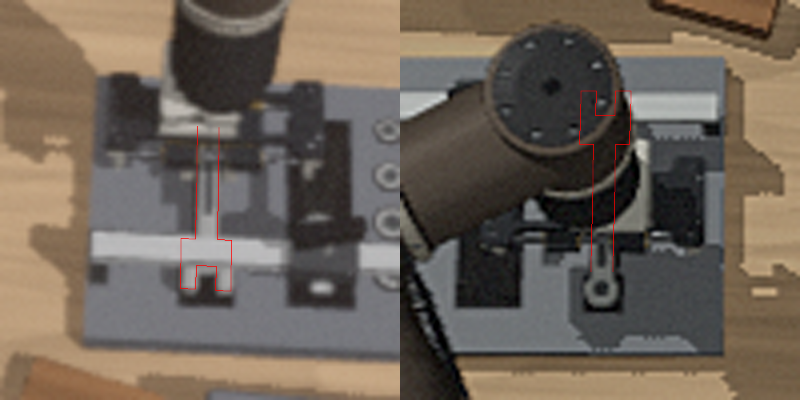

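Head is beneath the rail above its pocket (left panel (205,265)), tail centred over the tail pocket (right panel (601,290)). Lowering.

Emit:
{"name": "servo_tool", "arguments": {
  "steps": [
    [[0.001,0.005,-0.0013,-0.001,-0.001,0],[0,0.005,0,0,0,0],[0,0.005,0,0,0,0],[0,0.004,0,0,0,0],[0,0.003,0,0,0,0],[0,0,0,0,0,0]]
  ]
}}

```text
time_s: 13.75
tcp_pos: [0.5526, 0.1098, 0.0366]
eef_rot: [-89.9, 0.0, 93.1]
contact_force: [0.4, 0.3, -3.3]
gripper_width: 0.0194
```

Emit:
{"name": "servo_tool", "arguments": {
  "steps": [
    [[0,0.003,0,0,0,0],[0,0.003,0,0,0,0],[0,0,0,0,0,0],[0,0,0,0,0,0]]
  ]
}}

```text
time_s: 14.15
tcp_pos: [0.5529, 0.1099, 0.0312]
eef_rot: [-90.0, 0.0, 93.1]
contact_force: [0.5, -0.2, -2.9]
gripper_width: 0.0194
```

Emit:
{"name": "servo_tool", "arguments": {
  "steps": [
    [[0,0.0015,0,0,0,0],[0,0.001,0,0,0,0],[0,0,0,0,0,0],[0,0,0,0,0,0]]
  ]
}}

```text
time_s: 14.55
tcp_pos: [0.5531, 0.11, 0.0303]
eef_rot: [-90.1, -0.0, 93.2]
contact_force: [-5.2, 0.4, 11.6]
gripper_width: 0.0194
```

Bottomed out at the expected seated height (TCP 0.0303, +11.6 N). Release and lift away.

Emit:
{"name": "servo_tool", "arguments": {
  "steps": [
    [[0,-0.0008,0,0,0,0],[0,0,0,0,0,0],[0,0,0,0,0,0],[0,-0.01,0,0,0,0],[0,-0.03,0,0,0,0],[0,-0.03,0,0,0,0],[0,-0.03,0.02,0,0,0],[0,-0.03,0.03,0,0,0],[0,-0.02,0.03,0,0,0],[0,0,0,0,0,0]]
  ],
  "jaw": 130
}}

```text
time_s: 15.55
tcp_pos: [0.4717, 0.1056, 0.1833]
eef_rot: [-90.3, -0.2, 93.2]
contact_force: [1.0, 1.5, 0.1]
gripper_width: 0.043
```

```bash
cat > f4.py <<'E'
from plan import *; from fit import *
import sys
cs={n:vision.capture(n) for n in ("scene","top")}
s=readout.get_state();print(s["time_s"],s["tcp_pos"],s["eef_rot"],s["contact_force"],s["gripper_width"])
for n in cs: crop(cs[n],proj(cs[n],[.60,.15,.03])[0],100,100,8,"g6_"+n)
cv2.imwrite("pics/%s.png"%sys.argv[1],cv2.resize(np.hstack([cv2.imread(f"pics/g6_{n}.png") for n in cs]),(800,400)))
E
python3 f4.py m7
```

```text
15.65 [0.47322478 0.10587218 0.18092161] [-9.01513315e+01 -8.98977423e-02  9.31858640e+01] [-0.08110427  0.12415405 -0.55854395] 0.042987395043916535
g6_scene crop origin 315 184 scale 8
g6_top crop origin 210 137 scale 8
```

View pics/m7.png

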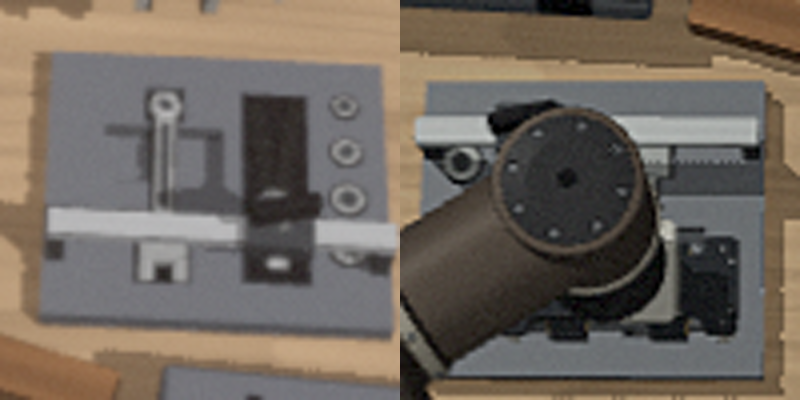

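The wrench lies in its recess in the left panel (tail (165,103), head (160,262) beyond the rail). I'll press with closed fingers on the handle to make sure it's flush and to check its height.

```bash
python3 - <<'E'
from plan import *
rows([(.5874,.1113,.08,93.15),(.5874,.1113,.048,93.15,.016)],step=.03)
E
```

```text
8
[[[0,0.0169,-0.019,0.0004,0,0.0003],[0,0.0169,-0.019,0.0004,0,0.0003],[-0.0003,0.0168,-0.019,0.0005,0,0],[0,0.0168,-0.019,0.0004,0,0.0003],[-0.0004,0.0169,-0.0191,0.0005,0.0003,0.0003],[-0.0003,0.0168,-0.019,0.0004,0.0003,0.0004],[0,0.016,0,0,0,0],[0,0.016,0,0,0,0]]]
end [0.5874 0.1113 0.048 ] [-90.     0.    93.15]
```

Emit:
{"name": "servo_tool", "arguments": {
  "steps": [
    [[0,0.017,-0.0173,0,0,0],[0,0.017,-0.0173,0,0,0],[0,0.017,-0.0173,0.001,0,0],[0,0.017,-0.0173,0.001,0,0],[0,0.017,-0.0173,0,0,0],[0,0.017,-0.0173,0,0,0],[0,0.016,0,0,0,0],[0,0.014,0,0,0,0],[0,0,0,0,0,0],[0,0,0,0,0,0]]
  ],
  "jaw": 255
}}

```text
time_s: 16.65
tcp_pos: [0.5766, 0.1108, 0.046]
eef_rot: [-89.8, 0.1, 93.1]
contact_force: [0.1, 0.3, -0.0]
gripper_width: 0.0002
```

Emit:
{"name": "servo_tool", "arguments": {
  "steps": [
    [[0,0.0025,0,0,0,0],[0,0.0025,0,0,0,0],[0,0.0015,0,0,0,0],[0,0,0,0,0,0]]
  ]
}}

```text
time_s: 17.05
tcp_pos: [0.5769, 0.1112, 0.0432]
eef_rot: [-90.0, 0.0, 93.2]
contact_force: [-6.6, -0.5, 20.5]
gripper_width: 0.0007
```

Contact at TCP 0.0432 with 20 N means the wrench top is at ~26 mm, flush with the tray. Lift off, turn the tool and look at the knob.

Emit:
{"name": "servo_tool", "arguments": {
  "steps": [
    [[0,-0.02,0,0,0,0],[0,-0.04,0,0,0,0],[0,-0.04,0,0,0,0],[0,-0.04,0,0,0,0],[-0.02,0,0.02,0,0,0],[-0.04,0,0.02,0,0,0],[-0.04,0,0.02,0,0,0],[-0.04,0,0.02,0,0,0],[-0.04,0,0.02,0,0,0],[0,0,0,0,0,0]]
  ],
  "jaw": 120
}}

```text
time_s: 18.05
tcp_pos: [0.4842, -0.0772, 0.1814]
eef_rot: [-89.9, -0.0, 92.9]
contact_force: [0.5, 0.2, -0.2]
gripper_width: 0.0466
```

```bash
cat > f5.py <<'E'
from plan import *; from fit import *
import sys
cs={n:vision.capture(n) for n in ("scene","top")}
G={n:gradimg(c) for n,c in cs.items()}
s=readout.get_state();print(s["time_s"],s["tcp_pos"],s["eef_rot"],s["contact_force"],s["gripper_width"])
ty=np.radians(3.15); re=np.array([.5824,.111])
def kp(q,k):
    return re+np.array([np.cos(ty)*.075-np.sin(ty)*q,np.sin(ty)*.075+np.cos(ty)*q])
z=.139
def bar(dx,q,k):
    p=kp(q,k)+dx*np.array([np.cos(ty),np.sin(ty)]); return T(p[0],p[1],ty-k,rect(-.032,.032,-.008,.008,z))
q0,k0=float(sys.argv[2]),float(sys.argv[3]); R=[]
for n in cs:
    o=fit(lambda p:-score(G[n],cs[n],dens(bar(*p))),[0,q0,k0],np.array([.004,.006,.1]),n=8)
    print(n,np.round(o.x,4),round(o.fun,1),kp(*o.x[1:]).round(4)); R.append(o.x)
m=np.mean(R,0); p=kp(*m[1:])+m[0]*np.array([np.cos(ty),np.sin(ty)]); print("mean",m.round(4),"knob xy",p.round(4),"bar yaw",np.degrees(ty-m[2]).round(1))
for n in cs: crop(cs[n],proj(cs[n],[p[0],p[1],.1])[0],60,60,10,"g7_"+n,[(proj(cs[n],bar(*m)),(0,0,255))])
cv2.imwrite("pics/%s.png"%sys.argv[1],cv2.resize(np.hstack([cv2.imread(f"pics/g7_{n}.png") for n in cs]),(800,400)))
E
python3 f5.py m8 .1 1.3
```

```text
18.15 [ 0.4866008  -0.07486297  0.18160874] [-8.99568591e+01 -1.33810219e-02  9.30229933e+01] [ 1.02332195 -0.48507965  0.61944414] 0.046706174932468564
scene [0.0095 0.0975 1.5163] -113.0 [0.6519 0.2125]
top [-0.0033  0.0983  1.363 ] -190.4 [0.6519 0.2133]
mean [0.0031 0.0979 1.4396] knob xy [0.655 0.213] bar yaw -79.3
g7_scene crop origin 353 210 scale 10
g7_top crop origin 212 137 scale 10
```

View pics/m8.png

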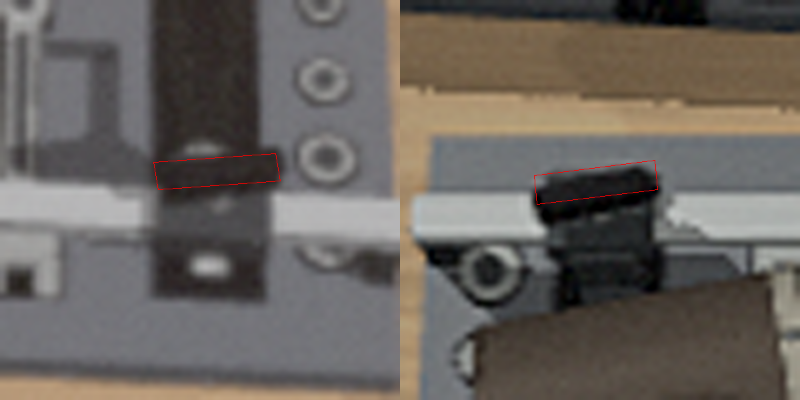

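The knob bar lies nearly along y; the overlays put it at about (0.652,0.213), yaw ≈ -75° (top camera, better contrast). Moving above it.

```bash
python3 - <<'E'
from plan import *
rows([(.6519,.213,.19,-165)],step=.03,rstep=7.4)
E
```

```text
14
[[[0.0199,-0.0006,-0.0129,0,-0.1271,0],[0.0181,-0.0006,-0.0153,0,-0.1271,0],[0.016,-0.0006,-0.0175,0,-0.1271,0],[0.0137,-0.0006,-0.0194,0,-0.1271,0],[0.0111,-0.0006,-0.0209,0,-0.1271,0],[0.0084,-0.0006,-0.0222,0,-0.1271,0],[0.0055,-0.0006,-0.0231,0,-0.1272,0],[0.0025,-0.0006,-0.0236,0,-0.1271,0],[-0.0005,-0.0006,-0.0237,0,-0.1272,0],[-0.0034,-0.0006,-0.0234,0,-0.1271,0],[-0.0064,-0.0006,-0.0228,0,-0.1272,0],[-0.0092,-0.0006,-0.0218,0,-0.1271,0.0003],[-0.012,-0.0006,-0.0205,0,-0.1272,0],[-0.0144,-0.0007,-0.0188,0.0003,-0.1271,0.0004]]]
end [0.6519 0.213  0.19  ] [ -90.   -0. -165.]
```

Emit:
{"name": "servo_tool", "arguments": {
  "steps": [
    [[0.02,0,-0.013,0,-0.127,0],[0.018,-0.001,-0.015,0,-0.127,0],[0.016,-0.001,-0.0175,0,-0.127,0],[0.0135,-0.001,-0.0195,0,-0.127,0],[0.011,-0.001,-0.021,0,-0.127,0],[0.0085,-0.001,-0.022,0,-0.127,0],[0.0055,-0.001,-0.023,0,-0.127,0],[0.0025,-0.001,-0.0235,0,-0.127,0],[-0.0005,-0.001,-0.0235,0,-0.127,0],[-0.0035,0,-0.0235,0,-0.127,0],[-0.0065,0,-0.023,0,-0.127,0],[-0.009,0,-0.022,0,-0.127,0],[-0.012,0,-0.0205,0,-0.127,0],[-0.0145,0,-0.019,0,-0.127,0],[0,0,0,0,0,0],[0,0,0,0,0,0]]
  ]
}}

```text
time_s: 19.75
tcp_pos: [0.6513, 0.2156, 0.1879]
eef_rot: [-90.0, -0.2, -165.0]
contact_force: [-0.1, -0.5, -0.9]
gripper_width: 0.0466
```

```bash
python3 f4.py m9; python3 - <<'E'
from plan import *
rows([(.6519,.213,.124,-165)],step=.02,rstep=7.4)
E
```

```text
19.85 [0.65115731 0.21434462 0.1884573 ] [-9.00135857e+01 -1.46604045e-01 -1.65034213e+02] [-0.15054951 -0.38720578  0.80232827] 0.04620501846423566
g6_scene crop origin 315 184 scale 8
g6_top crop origin 210 137 scale 8
4
[[[0,0.0161,0.0004,0,0,0.0006],[0,0.0161,0.0004,0,0,0.0007],[0,0.0161,0.0004,0,-0.0003,0.0006],[-0.0005,0.0162,0.0003,0,-0.0003,0.0007]]]
end [0.6519 0.213  0.124 ] [ -90.01    0.   -165.  ]
```

View pics/m9.png

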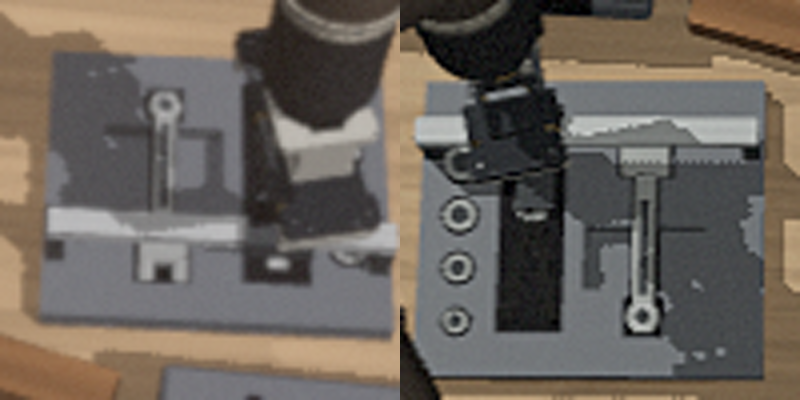

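The wrench sits in its recess in both views (right panel: head (645,160), tail (643,315)). The gripper hangs above the knob. Descending.

Emit:
{"name": "servo_tool", "arguments": {
  "steps": [
    [[0,0.016,0,0,0,0],[0,0.016,0,0,0,0],[0,0.016,0.001,0,0,0],[0,0.0165,0,0,0,0],[0,0,0,0,0,0]]
  ]
}}

```text
time_s: 20.35
tcp_pos: [0.6501, 0.2119, 0.1221]
eef_rot: [-90.0, -0.3, -165.1]
contact_force: [-0.6, 0.0, -0.5]
gripper_width: 0.0464
```

Emit:
{"name": "servo_tool", "arguments": {
  "steps": [
    [[0,0,0,0,0,0],[0,0,0,0,0,0],[0,0,0,0,0,0],[0,0,0,0,0,0],[0,0,0,0,0,0]]
  ],
  "jaw": 255,
  "grip_force": 30
}}

```text
time_s: 20.85
tcp_pos: [0.6497, 0.2125, 0.1249]
eef_rot: [-90.0, -0.3, -165.0]
contact_force: [-9.8, -1.2, 6.9]
gripper_width: 0.0155
```

```bash
python3 - <<'E'
from plan import *
s=readout.get_state();print(s["tcp_pos"],s["eef_rot"],s["contact_force"],s["moment"],s["gripper_width"])
E
```

```text
[0.64970439 0.21252322 0.12490937] [ -90.00799917   -0.31661252 -164.98864031] [-9.80517696 -1.20603054  6.85225527] [-0.37542353  3.5161915   0.28177755] 0.015535319186403246
```

Grip on the knob (15.5 mm); the side pull shows the knob ~2 mm nearer the robot, so I'll relax that and turn anticlockwise ~62°.

Emit:
{"name": "servo_tool", "arguments": {
  "steps": [
    [[0.002,0,0,0,0,0],[0,0,0,0,-0.06,0],[0,0,0,0,-0.12,0],[0,0,0,0,-0.12,0],[0,0,0,0,-0.12,0],[0,0,0,0,-0.12,0],[0,0,0,0,-0.12,0],[0,0,0,0,-0.12,0],[0,0,0,0,-0.12,0],[0,0,0,0,-0.12,0],[0,0,0,0,-0.06,0],[0,0,0,0,0,0],[0,0,0,0,0,0]]
  ],
  "grip_force": 60
}}

```text
time_s: 22.15
tcp_pos: [0.6519, 0.2135, 0.1249]
eef_rot: [-89.9, 0.1, -103.1]
contact_force: [6.8, 2.3, -2.4]
gripper_width: 0.0155
```

```bash
python3 f4.py m10; python3 - <<'E'
from plan import *
s=readout.get_state();print(s["joints"],s["moment"])
E
```

```text
22.25 [0.65191816 0.21349646 0.12493066] [ -89.89208104    0.10311412 -103.06303603] [ 7.66908385  1.48714753 -3.87686641] 0.015578483131735444
g6_scene crop origin 315 184 scale 8
g6_top crop origin 210 137 scale 8
[ 3.43745910e+01  2.64684165e+01 -6.37080621e+00  1.16136024e-02
 -5.70118345e+01  4.25559653e+01] [ 0.11750172 -2.24865568  0.18812452]
```

View pics/m10.png

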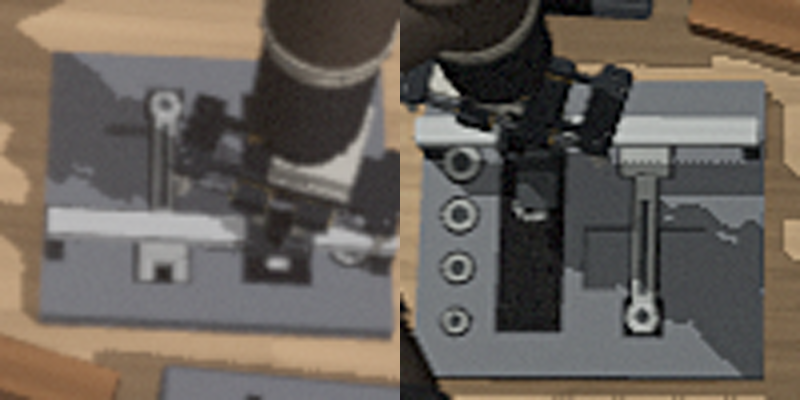

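Bar yaw is now -13°, so k ≈ 0.28 (loose). Slide ~98.5 mm towards -y along the rail.

Emit:
{"name": "servo_tool", "arguments": {
  "steps": [
    [[0.003,0,0.0009,0,0,0],[0.007,0,0.002,0,0,0],[0.0095,0,0.0028,0,0,0],[0.0095,0,0.0028,0,0,0],[0.0095,0,0.0028,0,0,0],[0.0095,0,0.0028,0,0,0],[0.0095,0,0.0028,0,0,0],[0.0095,0,0.0028,0,0,0],[0.0095,0,0.0028,0,0,0],[0.0095,0,0.0028,0,0,0],[0.0065,0,0.0018,0,0,0],[0.0025,0,0.0007,0,0,0],[0,0,0,0,0,0],[0,0,0,0,0,0]]
  ]
}}

```text
time_s: 23.65
tcp_pos: [0.6573, 0.1138, 0.1249]
eef_rot: [-89.9, 0.0, -103.1]
contact_force: [6.7, -1.4, -2.8]
gripper_width: 0.0157
```

```bash
python3 f4.py m11; python3 - <<'E'
from plan import *
s=readout.get_state()
d=s["tcp_pos"][:2]-[.5824,.111]; t=np.radians(3.15)
print("tray-frame rel recess",d[0]*np.cos(t)+d[1]*np.sin(t),-d[0]*np.sin(t)+d[1]*np.cos(t))
E
```

```text
23.75 [0.65732493 0.11382354 0.12491363] [-8.98983303e+01  3.03462684e-02 -1.03074235e+02] [ 6.12271582 -1.32347589 -2.72701606] 0.015480574734209928
g6_scene crop origin 315 184 scale 8
g6_top crop origin 210 137 scale 8
tray-frame rel recess 0.07496687558723214 -0.0012978627722526376
```

View pics/m11.png

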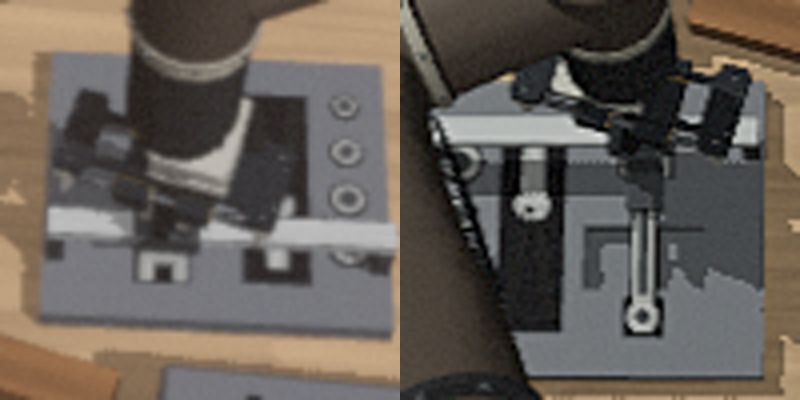

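The keeper now stands over the wrench (right panel: foot/web at ~(645,185), wrench column 645). The estimated offset is about -1 mm. Nudge +1 mm and tighten by ~1.13 rad clockwise.

Emit:
{"name": "servo_tool", "arguments": {
  "steps": [
    [[-0.001,0,0,0,0.05,0],[0,0,0,0,0.12,0],[0,0,0,0,0.12,0],[0,0,0,0,0.12,0],[0,0,0,0,0.12,0],[0,0,0,0,0.12,0],[0,0,0,0,0.12,0],[0,0,0,0,0.12,0],[0,0,0,0,0.12,0],[0,0,0,0,0.12,0],[0,0,0,0,0,0],[0,0,0,0,0,0]]
  ]
}}

```text
time_s: 24.95
tcp_pos: [0.6547, 0.1131, 0.1249]
eef_rot: [-89.9, -0.2, -167.9]
contact_force: [-4.3, -6.6, 5.7]
gripper_width: 0.0156
```

```bash
python3 - <<'E'
from plan import *
s=readout.get_state(); print(s["tcp_pos"],s["eef_rot"],s["contact_force"],s["moment"],s["gripper_width"])
d=s["tcp_pos"][:2]-[.5824,.111]; t=np.radians(3.15)
print("tray-frame rel recess",d[0]*np.cos(t)+d[1]*np.sin(t),-d[0]*np.sin(t)+d[1]*np.cos(t), "k", np.radians(3.15-(s["eef_rot"][2]+90)))
E
```

```text
[0.65472956 0.11308173 0.12489411] [ -89.92426484   -0.22205016 -167.90557875] [-4.29568113 -6.64068656  5.71707367] [-2.00845655  1.35290742 -0.05174242] 0.015630074887707936
tray-frame rel recess 0.07233467076093243 -0.0018959385351602041 k 1.414686726280044
```

Emit:
{"name": "servo_tool", "arguments": {
  "steps": [
    [[0,0,0,0,0,0],[0,0,0,0,0,0],[0,0,0,0,0,0],[0,0,0,0,0,0],[0,-0.015,0,0,0,0],[0,-0.03,0,0,0,0],[0,-0.03,0,0,0,0],[0.03,0,0.02,0,0,0],[0.04,0,0.03,0,0,0],[0.04,0,0.03,0,0,0],[0.03,0,0.03,0,0,0],[0.03,0,0.03,0,0,0],[0,0,0.03,0,0,0],[0,0,0.03,0,0,0],[0,0,0.03,0,0,0],[0,0,0,0,0,0],[0,0,0,0,0,0]]
  ],
  "jaw": 110
}}

```text
time_s: 26.65
tcp_pos: [0.538, -0.1464, 0.2003]
eef_rot: [-90.0, -0.1, -167.9]
contact_force: [-0.1, -0.2, -0.6]
gripper_width: 0.0497
```

```bash
python3 f5.py m12 0 1.4; python3 f4.py m13
```

```text
26.75 [ 0.5379452  -0.14541059  0.20008488] [-9.00164025e+01 -7.64904408e-02 -1.67839034e+02] [ 0.85652818 -0.49554051 -0.43576212] 0.049864855405748545
scene [0.0047 0.003  1.6025] -125.8 [0.6571 0.1181]
top [ 0.0035 -0.0361  1.5758] -20.0 [0.6593 0.079 ]
mean [ 0.0041 -0.0166  1.5892] knob xy [0.6623 0.0988] bar yaw -87.9
g7_scene crop origin 321 209 scale 10
g7_top crop origin 244 136 scale 10
26.85 [ 0.53791477 -0.14509593  0.19991938] [-9.00162747e+01 -8.64037581e-02 -1.67791617e+02] [-0.75265715 -0.19185914  0.19642875] 0.049912503703677516
g6_scene crop origin 315 184 scale 8
g6_top crop origin 210 137 scale 8
```

View pics/m12.png

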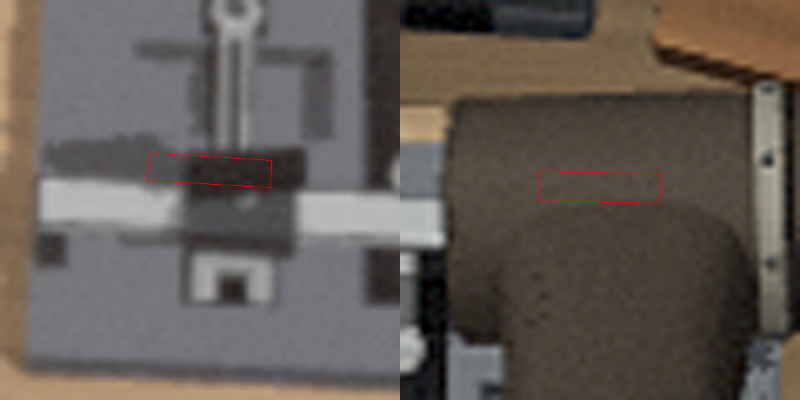

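View pics/g6_top.png

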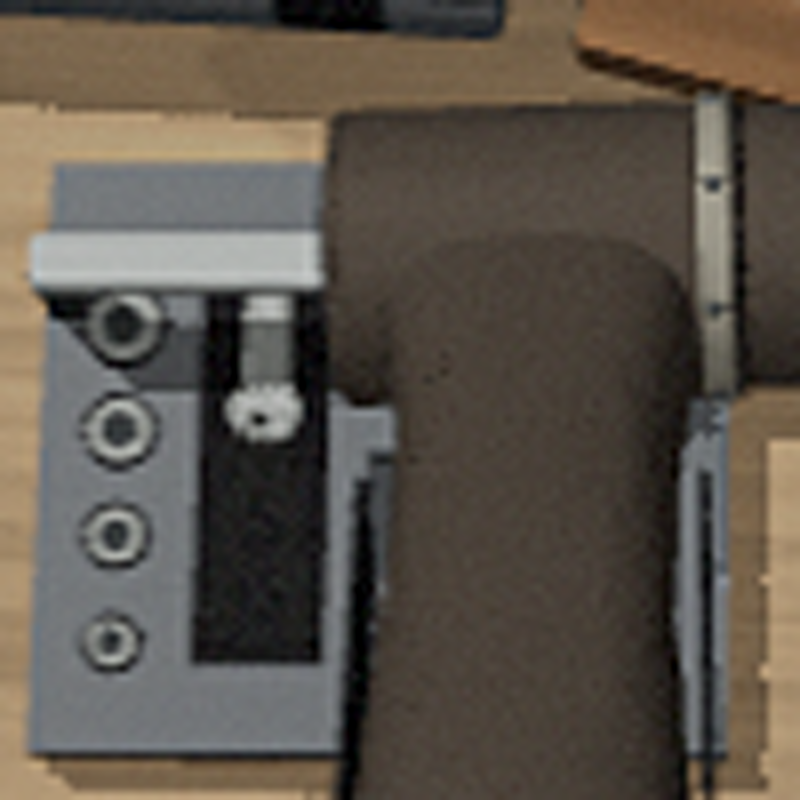

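View pics/g6_scene.png

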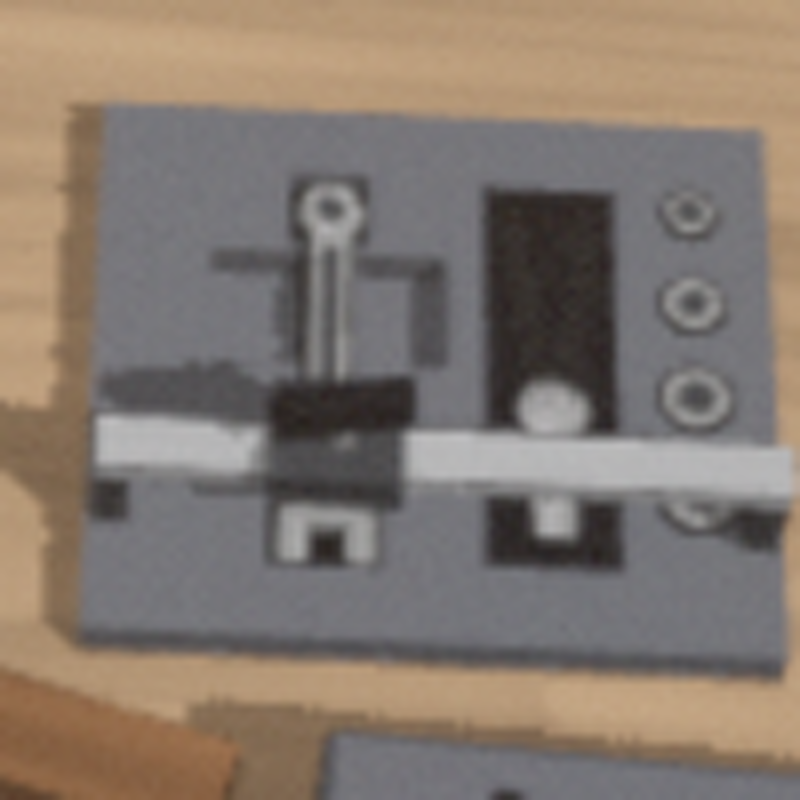

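The scene view shows the carriage over the wrench with the bar tight, nearly along y; the arm hides the top view. Moving the arm left to check with both cameras.

```bash
python3 - <<'E'
from plan import *
rows([(.44,.39,.243,-150)],step=.04)
E
```

```text
14
[[[-0.0012,-0.0031,-0.0388,0,-0.0222,0],[-0.0021,-0.0031,-0.0388,0,-0.0222,0],[-0.003,-0.0031,-0.0387,0,-0.0222,0],[-0.0038,-0.0031,-0.0387,0,-0.0222,0],[-0.0047,-0.0031,-0.0386,0,-0.0222,0],[-0.0055,-0.0031,-0.0385,0,-0.0222,0],[-0.0064,-0.003,-0.0383,0,-0.0222,0],[-0.0072,-0.0031,-0.0382,0,-0.0222,0],[-0.0081,-0.003,-0.038,0,-0.0222,0],[-0.0089,-0.0031,-0.0378,0,-0.0221,0.0003],[-0.0098,-0.003,-0.0376,0,-0.0222,0.0003],[-0.0106,-0.003,-0.0374,0,-0.0221,0.0003],[-0.0114,-0.0031,-0.0371,0.0003,-0.0222,0],[-0.0123,-0.003,-0.0369,0.0004,-0.0221,0.0005]]]
end [0.44  0.39  0.243] [ -90.    0. -150.]
```

Emit:
{"name": "servo_tool", "arguments": {
  "steps": [
    [[0,-0.02,0,0,0,0],[0,-0.02,-0.02,0,0,0],[-0.001,0,-0.039,0,-0.022,0],[-0.002,0,-0.039,0,-0.022,0],[-0.003,0,-0.039,0,-0.022,0],[-0.004,0,-0.039,0,-0.022,0],[-0.005,0,-0.0385,0,-0.022,0],[-0.0055,0,-0.0385,0,-0.022,0],[-0.0065,0,-0.038,0,-0.022,0],[-0.007,0,-0.038,0,-0.022,0],[-0.008,0,-0.038,0,-0.022,0],[-0.009,0,-0.038,0,-0.022,0],[-0.01,0,-0.0375,0,-0.022,0],[-0.0105,0,-0.037,0,-0.022,0],[-0.0115,0,-0.037,0,-0.022,0],[-0.012,0,-0.02,0,-0.022,0],[0,0,0,0,0,0]]
  ]
}}

```text
time_s: 28.55
tcp_pos: [0.4442, 0.3975, 0.2392]
eef_rot: [-90.0, -0.1, -150.0]
contact_force: [0.5, -0.3, -0.8]
gripper_width: 0.0501
```

```bash
python3 f5.py m14 0 1.4; cat > f6.py <<'E'
from plan import *; from fit import *
cs={n:vision.capture(n) for n in ("scene","top")}
G={n:gradimg(c) for n,c in cs.items()}
ty=np.radians(3.15); re=np.array([.5824,.111])
def car(dx,q):
    p=re+np.array([np.cos(ty)*(.075+dx)-np.sin(ty)*q,np.sin(ty)*(.075+dx)+np.cos(ty)*q])
    return T(p[0],p[1],ty,rect(-.022,.022,-.03,.03,.098))
def wr(x,y,a): 
    z=.026
    return T(x,y,a,np.vstack([dens(seg((-.06,-.01,z),(.03,-.01,z))),dens(seg((-.06,.01,z),(.03,.01,z)))]))
for n in cs:
    f=lambda p: -score(G[n],cs[n],dens(car(*p)))
    o=fit(f,[0,0],np.array([.003,.006]),n=8); print(n,"carriage dx,q",o.x.round(4),round(o.fun,1))
    for q in (-.012,-.008,-.004,0,.004,.008,.012): print("  q",q,round(f([o.x[0],q]),1))
    crop(cs[n],proj(cs[n],[.655,.114,.09])[0],60,60,10,"g8_"+n,[(proj(cs[n],car(0,o.x[1])),(0,255,0))])
cv2.imwrite("pics/m15.png",cv2.resize(np.hstack([cv2.imread(f"pics/g8_{n}.png") for n in cs]),(800,400)))
E
python3 f6.py
```

```text
28.65 [0.44436143 0.39479171 0.23930817] [-9.00299716e+01 -1.49670259e-01 -1.50109191e+02] [ 0.24423202  0.11416865 -0.14612862] 0.049708296014901183
scene [0.0049 0.0019 1.6007] -121.5 [0.6572 0.1171]
top [-2.4000e-03  2.0000e-04  1.4081e+00] -191.6 [0.6573 0.1153]
mean [1.2000e-03 1.1000e-03 1.5044e+00] knob xy [0.6585 0.1162] bar yaw -83.0
g7_scene crop origin 326 208 scale 10
g7_top crop origin 239 137 scale 10
scene carriage dx,q [0.0109 0.0017] -157.3
  q -0.012 -110.1
  q -0.008 -114.4
  q -0.004 -130.7
  q 0 -151.1
  q 0.004 -145.2
  q 0.008 -121.5
  q 0.012 -109.1
g8_scene crop origin 325 209 scale 10
top carriage dx,q [-0.0031  0.0009] -189.2
  q -0.012 -109.7
  q -0.008 -122.0
  q -0.004 -148.4
  q 0 -185.7
  q 0.004 -182.0
  q 0.008 -145.0
  q 0.012 -115.8
g8_top crop origin 240 139 scale 10
```

View pics/m14.png

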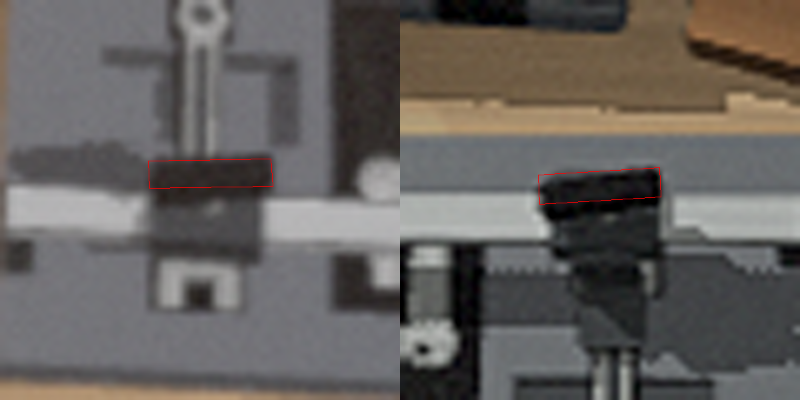

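View pics/m15.png

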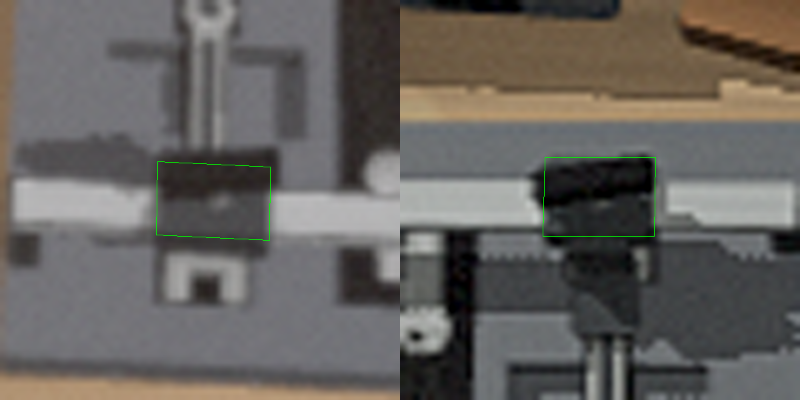

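Both cameras put the keeper within 2 mm of centred and the bar at k ≈ 1.41; the foot covers the handle (right panel (606,300)). The arm is clear, so I'm handing in.

```bash
python3 - <<'E'
from plant import r
print(r.close_job())
E
```

```text
the job is handed in; nothing more can be done
None
```

The job is done and handed in at about 29 s of the 64 s allowed; the system reports no verdict.

**What I did:** I drew the wrench out by its head, laid it on the open bench and let go. I then took it by the handle, passed it level under the rail into its recess and pressed it down. Next I loosened the keeper's knob by about 62°, slid the keeper about 98 mm along the rail and tightened the knob again. At the end the arm was parked clear of everything.

**Last checks:**
- **Wrench:** a 20 N press with closed fingers met its top at about 26 mm, which is flush with the tray. Both cameras show it in its recess with its head under the rail.
- **Keeper:** the cameras put it 1 to 2 mm from centred (fits of the carriage and knob bar ranged from 0 to 2 mm). The tool's own position while gripping the knob read -1.9 mm. All are inside the 8 mm limit.
- **Knob:** the gripper angle gave 1.41 rad and the top camera 1.41 rad.
- **Bystanders:** I gave none of my moves a path through them, but I did not re-measure their positions.

**Disagreements:**
- **Scene camera's knob angle:** it read 1.60 rad. Its fit of the dark bar is poor, and it also read high (1.52 against 1.36) before any turning. I did not rely on it.
- **Camera offset:** the two cameras differ by about 2 mm, so I used their average. The gripped wrench agreed with that average to within 1 mm.

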